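Dip the pump's gauge rod and present it for reading

TASK

Check the sump level of the little vacuum pump: take the gauge rod with the orange grip from its cradle, slide it gently into the pump's slanting guide tube until its collar stops on the mouth of the tube, then draw it right out again. Present it for reading: hold the rod level, marked side up, with its tip over the blue drip tray and about ten centimetres above the table, and finish still holding it there, still and clear of everything. Leave the bottle, the tape roll and the stacked dishes alone.

Things in the scene. Friction and masses are not known exactly. Their poses are not given: they have to be found in the camera images.
- gauge: Gauge rod, about 60 g (varies), 193 mm long, starting level in the cradle, marked side up, centre line 50 mm above the table. Origin on the centre line at the collar's stop face; x to the tip, z to the marked side (white strip with marks). 10 mm steel rod from x = +95 mm (tip) to 0; brass collar, 28 mm in diameter, 0 to -8; neck 10 mm thick to -20; orange grip to -75; tail 10 mm thick to -98.
- gauge_grip (a point): The middle of the gauge's orange grip, on the centre line at x = -47.5 mm of the gauge. The grip is a flat-sided block 55 mm long (x), 14 mm wide (y) and 24 mm high (z).
- gauge_tip (a point): The tip of the gauge rod, on its centre line, at x = +95 mm of the gauge; the last 6 mm are tapered.
- cradle: Fixed cradle, left or right of the pump. Aluminium base 190 x 60 x 8 mm, origin on its underside; x runs along the rod to the tip, roughly towards the robot. Two black posts 36 mm wide, 8 mm thick, at x = +60 and -87 mm, each with a slot 13 mm wide open at the top for the rod; slot floors 45 mm, post tops 57 mm above the table. The orange grip is free from above and both sides.
- vacuum_pump: Fixed bench vacuum pump: a grey sump and a blue motor on top, origin on the table under the rear face of the sump, x away from the robot at yaw 0. The housing fills x = -88 to +3 mm, y = -57 to +57 mm, up to 121 mm high; behind it the guide tube rises, with a thin prop under it.
- guide_tube: Steel guide tube fixed to the back of the pump: 102 mm long, bore 15 mm (flared to 19 mm over the last 10 mm at the mouth), outside 20 to 24 mm. Origin at the centre of its lower end; z is its axis and points up out of the mouth, away from the robot, 35 degrees above the horizontal. The rod goes in along -z; when the collar is seated, 7 mm remain below the tip.
- tube_mouth (a point): The centre of the mouth of the guide tube, in the plane of its rim, at z = +102 mm of guide_tube, about 85 mm above the table. The collar's stop face comes to rest here.
- drip_tray: Fixed shallow blue open tray, 90 mm (its x) by 120 mm (its y), rim 14 mm high; origin at the centre of its underside. It stands on the other side of the pump from the cradle.
- petri_lower: Bystander: lower of two stacked petri dishes, 60 mm in diameter, 15 mm high, origin at the centre of the underside.
- petri_upper: Bystander: upper of the two stacked petri dishes, same size.
- tape_roll: Bystander: roll of beige tape lying flat, about 92 mm in diameter, 25 mm high, origin at the centre of the underside.
- small_bottle: Bystander: small bottle with a blue cap, 47 mm in diameter, 98 mm high, origin at the centre of the underside.

How it is judged (in metres and radians):
On the way, in this order (a step that is already met when the one before it is completed fails the run):
1. the gauge rod is in the guide tube with its collar seated on the mouth (stop face within 3 mm of the mouth's plane, rod in line with the tube) (z of gauge in the frame of guide_tube below 0.105 m and distance between gauge and tube_mouth below 0.007 m and angle between the x axis of gauge and the z axis of guide_tube, either way round below 0.12 rad and z of gauge_tip in the frame of guide_tube below 0.02 m), for 0.2 s.
2. the rod is drawn right out of the tube, in the gripper (distance between gauge_tip and tube_mouth above 0.02 m and z of gauge_tip in the frame of guide_tube above 0.107 m and contact force between the fingers and gauge above 1 N), for 0.1 s.
At the end, for the whole second after the job is handed in: The gripper still holds the gauge rod, at rest (under 2 cm/s), level within 7 degrees, marked side up within 20 degrees, its tip above the drip tray's outline and 6 to 16 cm above the table, touching neither pump, cradle, tray nor any bystander (contact force between the fingers and gauge above 1 N and angle between gauge's own x axis and vertical between 1.45 and 1.69 rad and angle between gauge's own z axis and vertical below 0.35 rad and x of gauge_tip in the frame of drip_tray between -0.045 and 0.045 m and y of gauge_tip in the frame of drip_tray between -0.06 and 0.06 m and height (world z) of gauge_tip between 0.06 and 0.16 m and linear speed of gauge below 0.02 m/s and contact force between gauge and vacuum_pump below 0.1 N and contact force between gauge and cradle below 0.1 N and contact force between gauge and drip_tray below 0.1 N and contact force between gauge and small_bottle below 0.1 N and contact force between gauge and tape_roll below 0.1 N and contact force between gauge and petri_upper below 0.1 N); the arm keeps its last pose, push and grip.
It fails at once if the gauge rod is forced against the pump or tube (over 40 N) (contact force between gauge and vacuum_pump above 40 N).
It fails at once if a bystander (dishes, tape roll, bottle) is moved by more than 2 cm (distance of any of petri_lower, petri_upper, tape_roll, small_bottle from where it was at the start of the episode above 0.02 m).
It also fails if it takes over 58 s, if anything falls off the work surface, if the arm or the gripper's body presses on something with over 40 N, if the wrist force passes 120 N, or if a joint passes its speed limit or range.

ROBOT

A 6-joint arm with a two-finger parallel gripper is mounted at the origin on a cart in front of the work surface, level with it; the furniture and walls round the work are solid. World frame = base frame: x ahead of the robot, y to its left, z up, the work surface at z = 0. Lengths are in m, angles in degrees, forces in N, time in s.
With the tool pointing down it reaches from about 0.4 to 0.825 m from the base axis. Payload 7 kg.
Tool frame: the origin (TCP) lies at the very end of the fingers, on their centre line; the grasp point (between the pads) lies 19 mm behind it; z points along the fingers, y is the direction in which the jaws open and shut (so a half turn about z gives the same grasp; the last joint's range is limited). The gripper opens to 88 mm and grips with 3 to 60 N. Pads are 19 mm wide; open, the fingers measure 130 mm over their backs; the gripper's body (78 mm by 193 mm) begins 47 mm behind the grasp point.
Start: joints at [-48.982, 20.546, 0.682, 0, -70.136, -16.507], TCP at [0.28, -0.614, 0.201] pointing down, gripper open.
Joint ranges: [-176.03, 176.03], [-82.01, 121.73], [-58.28, 71.71], [-173.87, 95.51], [-174.79, -0.11], [-173.66, 173.66]. Speed limits (degrees/s): [136.94, 136.94, 172.46, 180, 180, 180].

INTERFACE

Orientations are given as [roll, pitch, yaw] about the fixed x, y, z axes, in that order (R = Rz(yaw) Ry(pitch) Rx(roll)).
In Python, from plant import ctrl gives the robot as it stands.
- The arm moves only by the tool move_arm, never from a script. Its argument "increments" is a list of rows, each a list of 2 entries, a list of its own where there are three numbers: the shift along the world's x, y, z in mm, then the turn about the world's z in rad. A call has exactly 8 rows; each row shifts and turns the pose as measured when the row begins; what a row does not reach is not made up. A row lasts 1/10 s, in which the tool goes at most 50 mm and 8.59 degrees, less where a joint would pass 70% of its speed; a pose out of reach is approached as far as the arm can. A call with a gripper value outside its range is refused whole. "jaw" is the gripper command: -1 is shut, 1 is fully open, values between are in proportion, set as the call begins (left out, the last holds). The fingers move at their own pace and stop on an object; the grip force is fixed at half the most. Time passes only in rows, so rows that do not move let the fingers close, or fill a call up. It gives the time, the measured TCP pose, the force and the opening at its end, in the units of the state.
- ctrl.get_obs(): the state, without advancing time (a new reading comes with each control period).
- ctrl.snapshot(name): name is "scene" or "top"; returns a dict with "color" (384x512x3 uint8, red, green, blue), "fx", "fy", "cx", "cy" (pixels), "R" (3x3) and "t" (3): a world point X has camera coordinates R X + t. Camera axes: x right, y down, z forward; pixel columns grow to the right and rows downward; lengths in m; the calibration is good to about 2 mm. A picture is of the moment at which its call begins. There is no depth.
- ctrl.close_job(): hands the job in, once; it reports no verdict.
The state is a dict: "clock": time; "joint_pos": joint angles; "qvel": joint speeds; "tau": joint torques, N m; "tool_pos": TCP position; "orientation": TCP orientation; "force": force on the tool from outside, world axes, zero at the start; "moment": the same for the moment, N m; "opening": finger opening in m.
Only numpy, scipy, OpenCV 4.12 (cv2) and the standard library are available. Lean on these libraries where they do the work, as an engineer would, in place of code of your own. Each camera call takes 0.05 s, during which the arm holds its last target.

## Working session

There is one attempt and no reset: what is moved stays moved. The work goes in short steps, Python scripts to look and compute and a tool call to move; the robot and the scene stay as the last step left them, time stands still between calls to the robot, and variables do not carry over. Pictures are saved under pics/ and viewed, and the job is handed in when it is done.

Besides the shell and the picture viewer there is one more tool, called after "Request:" by a JSON object that holds its "api" and its "payload", one argument or row to a line. move_arm: Moves the arm, as the interface text tells. Its arguments: {"type":"object","properties":{"increments":{"type":"array","items":{"type":"array"}},"jaw":{"type":"number"}},"required":["increments"]}

```bash
mkdir -p pics
cat > h.py <<'E'
import numpy as np, cv2
from plant import ctrl
def snap(n,tag):
    s=ctrl.snapshot(n); cv2.imwrite(f'pics/{tag}.png',cv2.cvtColor(s['color'],cv2.COLOR_RGB2BGR))
    np.savez(f'pics/{tag}.npz',**s); return s
def ray(s,u,v):
    R=np.array(s['R']);t=np.array(s['t']);d=R.T@np.array([(u-s['cx'])/s['fx'],(v-s['cy'])/s['fy'],1.]);return -R.T@t,d/np.linalg.norm(d)
def onz(s,u,v,z):
    c,d=ray(s,u,v);return c+d*(z-c[2])/d[2]
def proj(s,X):
    p=np.array(s['R'])@np.array(X)+np.array(s['t']);return s['fx']*p[0]/p[2]+s['cx'],s['fy']*p[1]/p[2]+s['cy']
def tri(s1,p1,s2,p2):
    a,d=ray(s1,*p1);b,e=ray(s2,*p2);k=np.linalg.lstsq(np.stack([d,-e],1),b-a,rcond=None)[0]
    P=a+d*k[0];Q=b+e*k[1];return (P+Q)/2,np.linalg.norm(P-Q)
def load(tag): return dict(np.load(f'pics/{tag}.npz'))
E
python3 - <<'E'
from h import *
np.set_printoptions(precision=3,suppress=True)
for n in ('scene','top'):
    s=snap(n,n+'0'); print(n,ray(s,256,192),s['fx'])
o=ctrl.get_obs();print(o)
E
```

```text
scene (array([-0.079,  0.784,  0.798]), array([ 0.454, -0.672, -0.585])) 427.91022759418513
top (array([ 0.214, -0.042,  1.413]), array([ 0.183, -0.002, -0.983])) 376.9800563755661
{'clock': 0.1, 'joint_pos': array([-48.983,  20.585,   0.639,  -0.018, -70.137, -16.509]), 'qvel': array([-0.057, -0.042,  0.212,  0.058,  0.112,  0.016]), 'tau': array([ -0.001, -58.416,  29.375,   7.016,   0.01 ,  -0.   ]), 'tool_pos': array([ 0.28 , -0.614,  0.2  ]), 'orientation': array([ 179.915,   -0.007, -155.499]), 'force': array([ 0.441, -0.572, -0.357]), 'moment': array([ 0.005,  0.033, -0.058]), 'opening': 0.08746182640919735}
```

View pics/scene0.png

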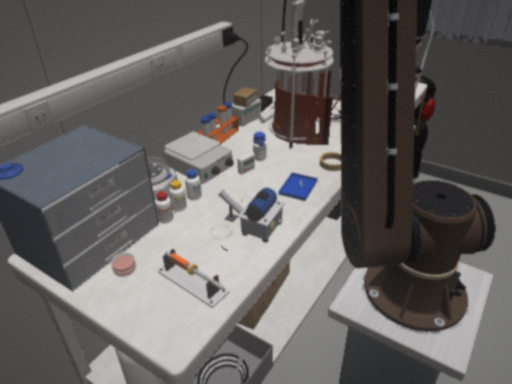

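View pics/top0.png

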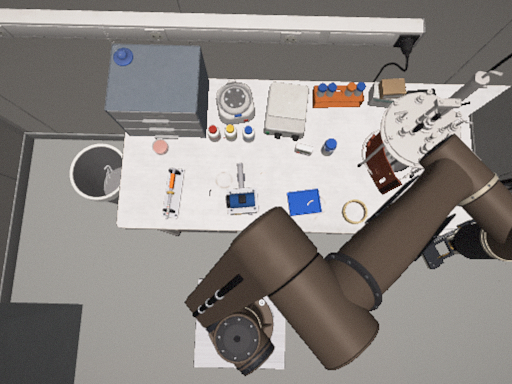

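Run:
```python
import cv2
a=cv2.imread('pics/top0.png');b=cv2.imread('pics/scene0.png')
cv2.imwrite('pics/c1.png',cv2.resize(a[130:240,140:340],None,fx=4,fy=4,interpolation=cv2.INTER_CUBIC))
cv2.imwrite('pics/c2.png',cv2.resize(b[160:310,150:330],None,fx=4,fy=4,interpolation=cv2.INTER_CUBIC))
```

```text
(no output)
```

View pics/c1.png

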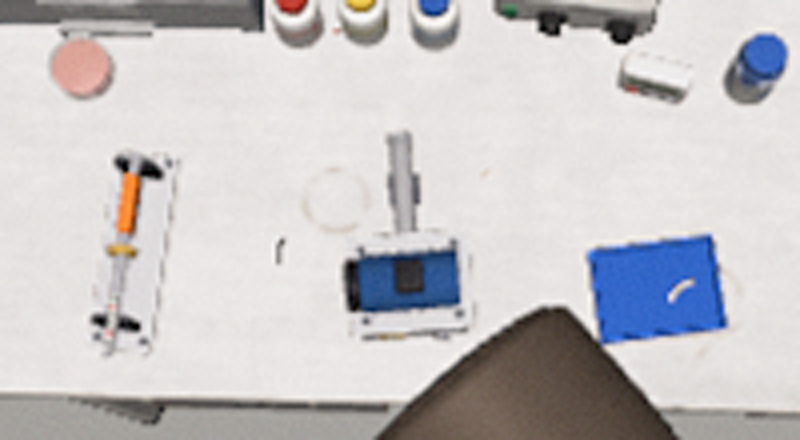

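View pics/c2.png

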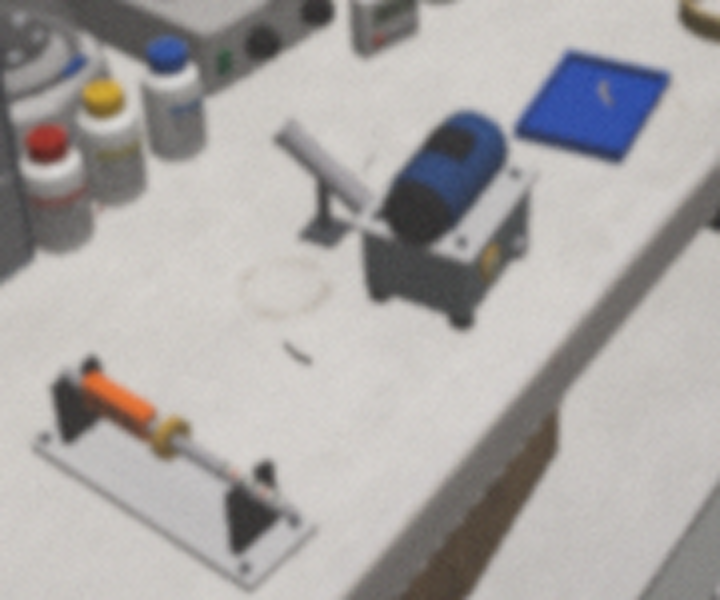

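Run:
```python
from h import *
np.set_printoptions(precision=4,suppress=True)
T=load('top0');S=load('scene0')
def m(s,lo,hi,box):
    h=cv2.cvtColor(s['color'],cv2.COLOR_RGB2HSV);k=cv2.inRange(h,lo,hi);z=np.zeros_like(k);a,b,c,d=box;z[b:d,a:c]=k[b:d,a:c];return z
ok=[]
for s,box in((T,(150,150,190,220)),(S,(150,240,210,290))):
    k=m(s,(3,170,120),(17,255,255),box); n,l,st,ce=cv2.connectedComponentsWithStats(k);i=1+st[1:,4].argmax();pts=cv2.findNonZero((l==i).astype(np.uint8));r=cv2.minAreaRect(pts)
    print(st[i],ce[i],r);ok.append(ce[i])
print('grip tri',tri(T,ok[0],S,ok[1]),'onplane',onz(T,*ok[0],.056),onz(S,*ok[1],.054))
# collar
ck=[]
for s,box in((T,(160,185,180,200)),(S,(185,260,202,280))):
    k=m(s,(18,90,80),(30,255,255),box);M=cv2.moments(k,True);p=(M['m10']/M['m00'],M['m01']/M['m00']);print('collar',p,M['m00']);ck.append(p)
print(tri(T,ck[0],S,ck[1]))
# tray
k=m(T,(100,150,60),(125,255,255),(280,180,330,220));c=max(cv2.findContours(k,0,1)[0],key=cv2.contourArea);r=cv2.minAreaRect(c);print('tray',r)
for p in cv2.boxPoints(r):print(onz(T,*p,.014))
print('traycen',onz(T,*r[0],.014))
k=m(S,(100,150,60),(125,255,255),(275,165,325,205));c=max(cv2.findContours(k,0,1)[0],key=cv2.contourArea);r=cv2.minAreaRect(c);print('tray',r,onz(S,*r[0],.01))
# rough mouth: 
print('mouth',tri(T,(239.8,164.5),S,(222.5,192.5)),onz(T,239.8,164.5,.09),onz(S,222.5,192.5,.085))
for n,p in dict(red=(293/4+140,40/4+130),yel=(363/4+140,40/4+130),blu=(435/4+140,42/4+130)).items():print(n,onz(T,*p,0))
for n,p in dict(red=(48,245),yel=(112,198),blu=(178,150)).items():
    print(n,onz(S,p[0]/4+150,p[1]/4+160,0))
print('bluecap',tri(T,(435/4+140,2/4+130),S,(168/4+150,52/4+160)))
for n,p in dict(petri=(80,70),bottle=(763,55),tape=(0,0)).items(): print(n,onz(T,p[0]/4+140,p[1]/4+130,.03 if n=='petri' else .098))
```

```text
[170 173   5  15  49] [171.8571 180.2245] ((171.92684936523438, 180.15853881835938), (3.423377752304077, 14.024806022644043), 6.34019136428833)
[172 253  15  12  58] [178.8966 258.8966] ((178.99998474121094, 258.9999694824219), (17.19570541381836, 3.3282015323638916), 33.6900634765625)
grip tri (array([0.5027, 0.2657, 0.0559]), np.float64(0.00011552189465633299)) onplane [0.5027 0.2657 0.056 ] [0.5043 0.2644 0.054 ]
collar (170.13333333333333, 192.0) 15.0
collar (191.15151515151516, 267.8181818181818) 33.0
(array([0.4596, 0.27  , 0.0527]), np.float64(0.0011531529990546935))
tray ((303.7461853027344, 201.96923828125), (22.69835662841797, 31.25675392150879), 82.87498474121094)
[ 0.4743 -0.1615  0.014 ]
[ 0.4921 -0.2788  0.014 ]
[ 0.4065 -0.2885  0.014 ]
[ 0.3892 -0.1726  0.014 ]
traycen [ 0.4403 -0.2253  0.014 ]
tray ((297.82354736328125, 185.7058868408203), (30.55948829650879, 19.402849197387695), 14.03624439239502) [ 0.4384 -0.2208  0.01  ]
mouth (array([0.5596, 0.0153, 0.0817]), np.float64(0.004929236079537078)) [0.5597 0.0161 0.09  ] [0.5541 0.0184 0.085 ]
red [0.6798 0.1273 0.    ]
yel [0.6815 0.0588 0.    ]
blu [ 0.6812 -0.0119  0.    ]
red [0.6931 0.1368 0.    ]
yel [0.6909 0.0696 0.    ]
blu [ 0.6881 -0.0044  0.    ]
bluecap (array([ 0.6924, -0.0122,  0.086 ]), np.float64(0.00190914404773502))
petri [0.6348 0.3255 0.03  ]
bottle [ 0.644  -0.3134  0.098 ]
tape [0.679  0.3855 0.098 ]
```

Run:
```python
import cv2,numpy as np
a=cv2.imread('pics/top0.png');b=cv2.imread('pics/scene0.png')
x=cv2.resize(a[155:200,220:265],None,fx=12,fy=12,interpolation=cv2.INTER_NEAREST)[:590]
y=cv2.resize(b[182:222,212:252],None,fx=12,fy=12,interpolation=cv2.INTER_NEAREST)
h=max(x.shape[0],y.shape[0]);o=np.zeros((590,800,3),np.uint8)
o[:min(540,x.shape[0]),:400]=x[:540,70:470];o[:480,410:800]=y[:,:390]
cv2.imwrite('pics/c3.png',o)
```

```text
(no output)
```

View pics/c3.png

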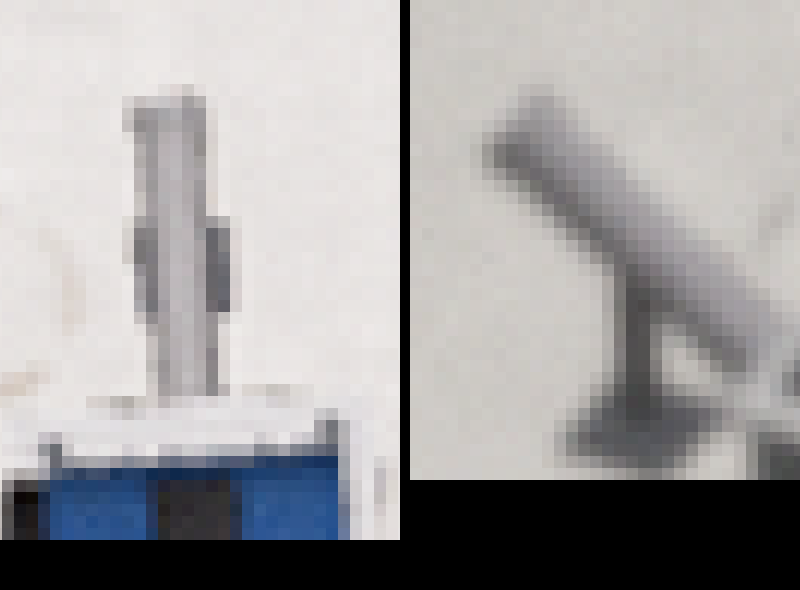

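Run:
```python
from h import *
np.set_printoptions(precision=4,suppress=True)
T=load('top0');S=load('scene0')
print('mouth',tri(T,(239.2,162.9),S,(220.3,191.5)),onz(T,239.2,162.9,.085),onz(S,220.3,191.5,.085))
g=cv2.cvtColor(T['color'],cv2.COLOR_RGB2GRAY).astype(float)
# tube midline per row: darkness-weighted centroid between bright background
for r in range(161,190):
    w=np.clip(215-g[r,230:252],0,None); print(r,round((w*np.arange(230,252)).sum()/max(w.sum(),1),2),w.sum()//30,end=' | ')
print()
# axis: z height at each row along tube, solve: mouth + s*(cos35*d, sin35)
M=np.array([.560,.016,.085])
for th in (0,2,4,6,8):
    t=np.radians(th);P=M-0.06*np.array([np.cos(.611)*np.cos(t),np.cos(.611)*np.sin(t),np.sin(.611)]);print(th,proj(T,M),proj(T,P),proj(S,M),proj(S,P))
# table marker check; pump plate corners at z? cabinet
print('cab bottom corner', onz(T,207,137,0),onz(S,157,225,0),'cab top',tri(T,(207,46),S,(150,150)))
# grip heading
k=cv2.inRange(cv2.cvtColor(T['color'],cv2.COLOR_RGB2HSV),(3,120,100),(18,255,255));k[:, :150]=0;k[:,190:]=0;k[:150]=0;k[220:]=0
p=cv2.findNonZero(k).reshape(-1,2).astype(np.float32);print(len(p),cv2.fitLine(p,cv2.DIST_L2,0,.01,.01).ravel())
```

```text
mouth (array([0.5652, 0.0177, 0.0845]), np.float64(0.0043226719234014666)) [0.567  0.0187 0.085 ] [0.5624 0.0178 0.085 ]
161 0.0 0.0 | 162 241.0 0.0 | 163 240.01 5.0 | 164 239.32 11.0 | 165 239.2 12.0 | 166 239.61 10.0 | 167 239.75 9.0 | 168 239.54 9.0 | 169 239.58 8.0 | 170 239.64 9.0 | 171 239.85 8.0 | 172 239.9 8.0 | 173 240.42 12.0 | 174 240.64 17.0 | 175 240.48 18.0 | 176 240.51 18.0 | 177 240.91 18.0 | 178 241.04 18.0 | 179 240.92 18.0 | 180 241.04 18.0 | 181 240.41 11.0 | 182 240.62 9.0 | 183 240.89 8.0 | 184 241.01 8.0 | 185 240.83 9.0 | 186 240.97 8.0 | 187 242.18 11.0 | 188 237.98 5.0 | 189 236.19 1.0 | 
0 (np.float64(239.88943999902565), np.float64(164.7736824188736)) (np.float64(239.7977461319773), np.float64(179.99711533106918)) (np.float64(221.34365883142002), np.float64(191.4450279849861)) (np.float64(235.8178298372597), np.float64(206.594665789526))
2 (np.float64(239.88943999902565), np.float64(164.7736824188736)) (np.float64(240.2614908391067), np.float64(180.00036942011633)) (np.float64(221.34365883142002), np.float64(191.4450279849861)) (np.float64(236.159135527139
[... 294 characters left out ...]
)
6 (np.float64(239.88943999902565), np.float64(164.7736824188736)) (np.float64(241.18821916282823), np.float64(179.95946239322325)) (np.float64(221.34365883142002), np.float64(191.4450279849861)) (np.float64(236.78709216710317), np.float64(205.63356581626982))
8 (np.float64(239.88943999902565), np.float64(164.7736824188736)) (np.float64(241.65004985027574), np.float64(179.91535392453173)) (np.float64(221.34365883142002), np.float64(191.4450279849861)) (np.float64(237.07304879472807), np.float64(205.30261459218542))
cab bottom corner [0.6915 0.1524 0.    ] [0.6934 0.1571 0.    ] cab top (array([0.8548, 0.0926, 0.2179]), np.float64(0.1822383643013227))
61 [  0.1326  -0.9912 171.8033 180.2787]
```

Request:
{"api": "move_arm", "payload": {
  "increments": [
    [[8,38,0],-0.023],
    [[8,38,0],-0.023],
    [[8,38,0],-0.023],
    [[8,38,0],-0.023],
    [[8,38,0],-0.023],
    [[8,38,0],-0.023],
    [[8,38,0],-0.023],
    [[8,38,0],-0.023]
  ],
  "jaw": 1
}}

```text
clock: 0.9
tool_pos: [0.3411, -0.3014, 0.1939]
orientation: [179.5, -0.3, -166.9]
force: [0.6, -0.1, 0.6]
opening: 0.0875
```

Request:
{"api": "move_arm", "payload": {
  "increments": [
    [[8,44,0],-0.03],
    [[8,44,0],-0.03],
    [[8,44,0],-0.03],
    [[8,44,0],-0.03],
    [[8,44,0],-0.03],
    [[10,44,0],-0.03],
    [[10,44,0],-0.03],
    [[10,44,0],-0.03]
  ]
}}

```text
clock: 1.7
tool_pos: [0.4087, 0.0643, 0.1943]
orientation: [179.3, -0.1, 178.7]
force: [2.3, -0.7, -0.8]
opening: 0.0875
```

Run:
```python
from h import *
o=ctrl.get_obs();print({k:np.round(o[k],3) for k in('clock','joint_pos','tool_pos','orientation','force')})
```

```text
{'clock': np.float64(1.7), 'joint_pos': array([  35.942,   -4.952,  -30.294,   -0.632,  -64.309, -126.946]), 'tool_pos': array([0.409, 0.064, 0.194]), 'orientation': array([ 1.79334e+02, -6.50000e-02,  1.78724e+02]), 'force': array([ 2.317, -0.703, -0.767])}
```

Request:
{"api": "move_arm", "payload": {
  "increments": [
    [[16,34,0],-0.016],
    [[16,34,0],-0.016],
    [[16,34,0],-0.016],
    [[16,34,0],-0.016],
    [[16,34,0],-0.016],
    [[14,30,0],-0.016],
    [[0,0,0],0],
    [[0,0,0],0]
  ]
}}

```text
clock: 2.5
tool_pos: [0.5036, 0.2786, 0.1913]
orientation: [179.5, -0.2, 173.4]
force: [-1.3, -1.0, 0.9]
opening: 0.0876
```

Run:
```python
from h import *
snap('top','t1');s=snap('scene','s1')
o=ctrl.get_obs();print({k:np.round(o[k],3) for k in('clock','joint_pos','tool_pos','orientation','force')})
import cv2
a=cv2.imread('pics/t1.png');b=cv2.imread('pics/s1.png')
cv2.imwrite('pics/c4.png',np.hstack([cv2.resize(a[130:230,130:230],None,fx=4,fy=4),cv2.resize(b[210:310,140:240],None,fx=4,fy=4)]))
```

```text
{'clock': np.float64(2.6), 'joint_pos': array([  48.032,   11.437,  -12.99 ,   -0.519,  -65.204, -144.477]), 'tool_pos': array([0.503, 0.278, 0.192]), 'orientation': array([ 1.79426e+02, -1.71000e-01,  1.73340e+02]), 'force': array([ 0.843,  0.244, -0.232])}
```

View pics/c4.png

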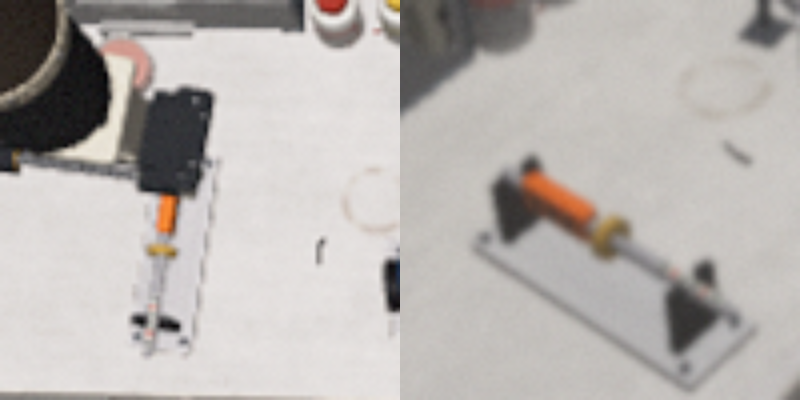

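View pics/t1.png

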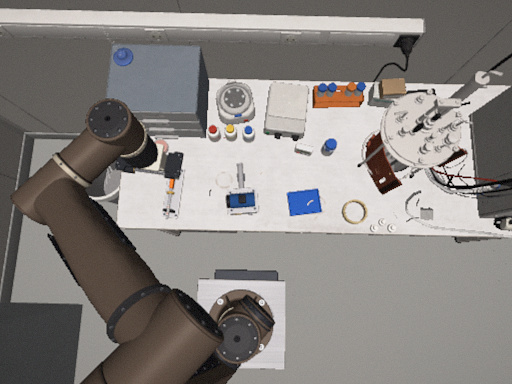

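View pics/s1.png

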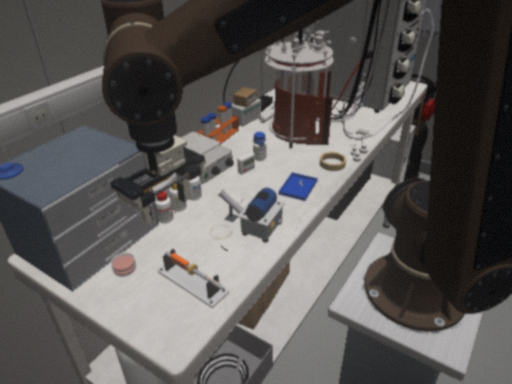

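Run:
```python
from h import *
np.set_printoptions(precision=4,suppress=True)
T=load('t1')
for z in(.4,.5,.6):print(onz(T,108,118,z))
print('body',onz(T,174,165,.3),proj(T,(.503,.278,.25)))
# rod line in top view: collar + tip segments
a=T['color'];h=cv2.cvtColor(a,cv2.COLOR_RGB2HSV);k=cv2.inRange(h,(3,120,100),(30,255,255));k[:,:160]=0;k[:,185:]=0;k[:178]=0;k[220:]=0
n,l,st,ce=cv2.connectedComponentsWithStats(k);print(st,ce)
```

```text
[0.6057 0.381  0.4   ]
[0.5671 0.3393 0.5   ]
[0.5284 0.2975 0.6   ]
body [0.4983 0.207  0.3   ] (np.float64(155.00340981294644), np.float64(167.00381166226734))
[[     0      0    512    384 196560]
 [   169    179      6      9     39]
 [   167    192      7      2      9]] [[255.5206 191.5017]
 [171.4615 182.8462]
 [170.     192.3333]]
```

Request:
{"api": "move_arm", "payload": {
  "increments": [
    [[0,-2,-26],0],
    [[0,-2,-26],0],
    [[0,-2,-26],0],
    [[0,-2,-26],0],
    [[0,-2,-24],0],
    [[0,-2,-20],0],
    [[0,0,-10],0],
    [[0,0,0],0]
  ]
}}

```text
clock: 3.4
tool_pos: [0.5022, 0.2587, 0.0339]
orientation: [179.0, 0.1, 173.1]
force: [-0.3, -0.4, -0.2]
opening: 0.088
```

Run:
```python
from h import *
s=snap('scene','s2')
o=ctrl.get_obs();print({k:np.round(o[k],3) for k in('clock','tool_pos','orientation','force')})
b=cv2.imread('pics/s2.png')
cv2.imwrite('pics/c5.png',cv2.resize(b[200:310,100:240],None,fx=5,fy=5,interpolation=cv2.INTER_CUBIC))
```

```text
{'clock': np.float64(3.45), 'tool_pos': array([0.503, 0.259, 0.035]), 'orientation': array([1.79006e+02, 1.70000e-01, 1.73087e+02]), 'force': array([-0.42, -0.18,  0.38])}
```

View pics/c5.png

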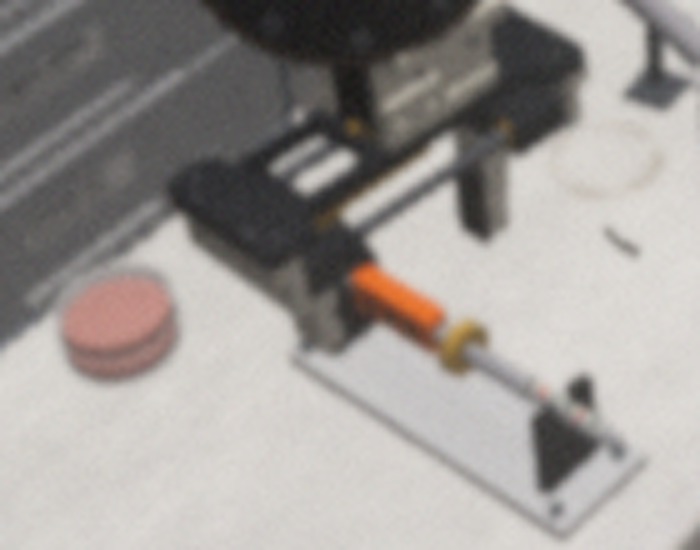

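Request:
{"api": "move_arm", "payload": {
  "increments": [
    [[0,4,-2],0],
    [[0,3,-2],0],
    [[0,0,0],0],
    [[0,0,0],0],
    [[0,0,0],0],
    [[0,0,0],0],
    [[0,0,0],0],
    [[0,0,0],0]
  ],
  "jaw": -1
}}

```text
clock: 4.25
tool_pos: [0.5047, 0.2689, 0.035]
orientation: [178.7, 0.4, 173.1]
force: [1.1, 0.6, -0.7]
opening: 0.0293
```

Request:
{"api": "move_arm", "payload": {
  "increments": [
    [[0,0,-2],0],
    [[0,0,0],0],
    [[0,0,0],0],
    [[0,0,0],0],
    [[0,0,0],0],
    [[0,0,0],0],
    [[0,0,0],0],
    [[0,0,0],0]
  ]
}}

```text
clock: 5.05
tool_pos: [0.5045, 0.2685, 0.0326]
orientation: [178.7, 0.4, 173.2]
force: [-0.1, -0.5, 0.4]
opening: 0.013
```

Request:
{"api": "move_arm", "payload": {
  "increments": [
    [[0,0,8],0],
    [[0,0,15],0],
    [[0,0,20],0],
    [[0,0,25],0],
    [[0,0,25],0],
    [[0,0,20],0],
    [[0,0,10],0],
    [[0,0,0],0]
  ]
}}

```text
clock: 5.85
tool_pos: [0.5035, 0.2678, 0.1627]
orientation: [178.7, 0.4, 173.1]
force: [0.1, -0.2, -1.5]
opening: 0.0131
```

Run:
```python
from h import *
np.set_printoptions(precision=4,suppress=True)
s=snap('scene','s3');T=load('top0');S=load('scene0')
o=ctrl.get_obs();print({k:np.round(o[k],3) for k in('clock','tool_pos','orientation','force','opening')})
b=cv2.imread('pics/s3.png')
cv2.imwrite('pics/c6.png',cv2.resize(b[180:310,100:260],None,fx=4,fy=4,interpolation=cv2.INTER_CUBIC))
print('prop base',onz(T,240,172.5,0),onz(T,240,181,0),'scene base corners')
for p in((555,440),(600,380),(720,410),(660,470)):print(onz(S,(p[0]-410)/12+212,p[1]/12+182,0.002))
print('post at base',onz(S,(640-410)/12+211.5,415/12+181.5,0.004))
```

```text
{'clock': np.float64(5.9), 'tool_pos': array([0.503, 0.268, 0.162]), 'orientation': array([178.765,   0.354, 173.086]), 'force': array([ 0.793,  0.591, -0.495]), 'opening': np.float64(0.013)}
prop base [0.5514 0.0183 0.    ] [0.518  0.0173 0.    ] scene base corners
[0.5447 0.0315 0.002 ]
[0.5493 0.0067 0.002 ]
[0.5173 0.0004 0.002 ]
[0.5162 0.027  0.002 ]
post at base [0.5339 0.0134 0.004 ]
```

View pics/c6.png

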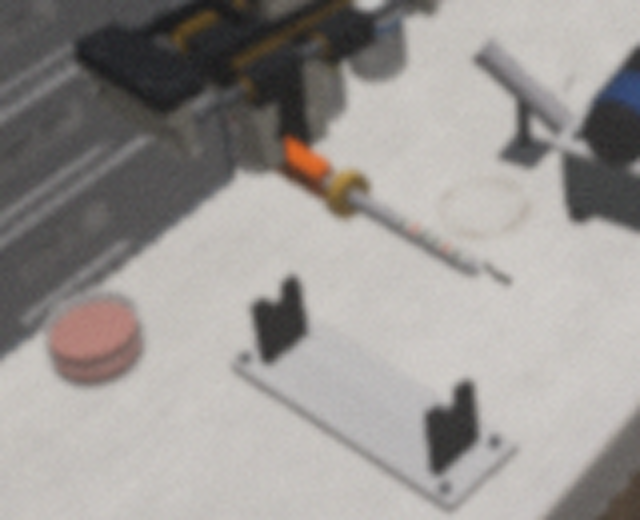

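Request:
{"api": "move_arm", "payload": {
  "increments": [
    [[2,-4,0],0.13],
    [[2,-4,0],0.13],
    [[2,-4,0],0.13],
    [[2,-4,0],0.13],
    [[3,-4,0],0.13],
    [[3,-4,0],0.13],
    [[3,-4,0],0.13],
    [[3,-4,0],0.13]
  ]
}}

```text
clock: 6.7
tool_pos: [0.5181, 0.2314, 0.15]
orientation: [178.8, -0.6, -125.2]
force: [-0.4, -1.0, -0.3]
opening: 0.0135
```

Request:
{"api": "move_arm", "payload": {
  "increments": [
    [[3,-5,0],0.13],
    [[3,-5,0],0.13],
    [[3,-5,0],0.13],
    [[3,-5,0],0.13],
    [[3,-5,0],0.13],
    [[3,-5,0],0.1],
    [[2,-5,0],0],
    [[0,0,0],0]
  ]
}}

```text
clock: 7.5
tool_pos: [0.5331, 0.1911, 0.1368]
orientation: [177.9, -1.3, -80.5]
force: [-0.5, 0.4, -1.0]
opening: 0.0131
```

Request:
{"api": "move_arm", "payload": {
  "increments": [
    [[2,0,-17],-0.08],
    [[2,0,-17],0],
    [[2,0,-17],0],
    [[2,2,-17],0],
    [[0,2,-17],0],
    [[0,0,-12],0],
    [[0,0,-5],0],
    [[0,0,0],0]
  ]
}}

```text
clock: 8.3
tool_pos: [0.5397, 0.1948, 0.0284]
orientation: [177.7, -1.3, -86.5]
force: [-0.3, 0.2, -0.1]
opening: 0.0132
```

Run:
```python
from h import *
s=snap('scene','s4');t=snap('top','t4')
o=ctrl.get_obs();print({k:np.round(o[k],3) for k in('clock','tool_pos','orientation','force','opening')})
b=cv2.imread('pics/s4.png');a=cv2.imread('pics/t4.png')
cv2.imwrite('pics/c7.png',np.hstack([cv2.resize(b[170:270,160:260],None,fx=4,fy=4,interpolation=cv2.INTER_CUBIC),cv2.resize(a[120:220,170:270],None,fx=4,fy=4,interpolation=cv2.INTER_CUBIC)]))
```

```text
{'clock': np.float64(8.4), 'tool_pos': array([0.54 , 0.195, 0.029]), 'orientation': array([177.801,  -1.283, -86.422]), 'force': array([ 0.506, -0.756, -0.811]), 'opening': np.float64(0.013)}
```

View pics/c7.png

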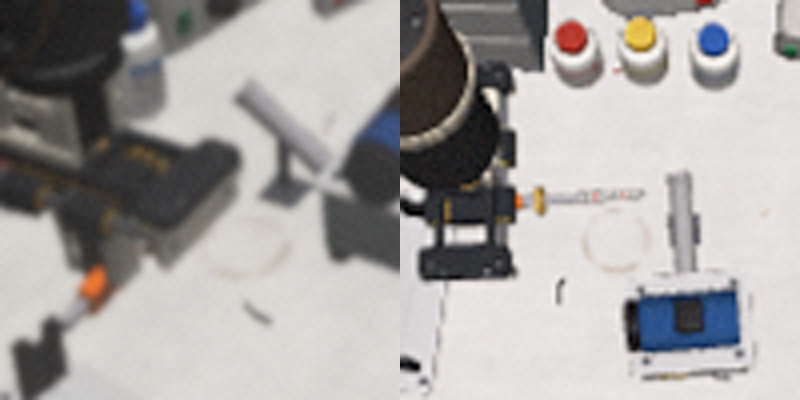

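Request:
{"api": "move_arm", "payload": {
  "increments": [
    [[2,-6,0],0],
    [[2,-8,0],0],
    [[0,-8,0],0],
    [[0,-8,0],0],
    [[0,-8,0],0],
    [[0,-6,0],0],
    [[0,-4,0],0],
    [[0,0,0],0]
  ]
}}

```text
clock: 9.2
tool_pos: [0.546, 0.1428, 0.0325]
orientation: [178.0, -1.1, -86.5]
force: [0.2, -0.5, -0.2]
opening: 0.0131
```

Run:
```python
from h import *
s=snap('scene','s5');t=snap('top','t5')
o=ctrl.get_obs();print({k:np.round(o[k],3) for k in('clock','tool_pos','orientation','force','opening')})
b=cv2.imread('pics/s5.png');a=cv2.imread('pics/t5.png')
cv2.imwrite('pics/c8.png',np.hstack([cv2.resize(b[170:270,160:260],None,fx=4,fy=4,interpolation=cv2.INTER_CUBIC),cv2.resize(a[120:220,170:270],None,fx=4,fy=4,interpolation=cv2.INTER_CUBIC)]))
```

```text
{'clock': np.float64(9.3), 'tool_pos': array([0.546, 0.143, 0.033]), 'orientation': array([178.061,  -1.137, -86.492]), 'force': array([ 0.954, -0.24 ,  0.218]), 'opening': np.float64(0.013)}
```

View pics/c8.png

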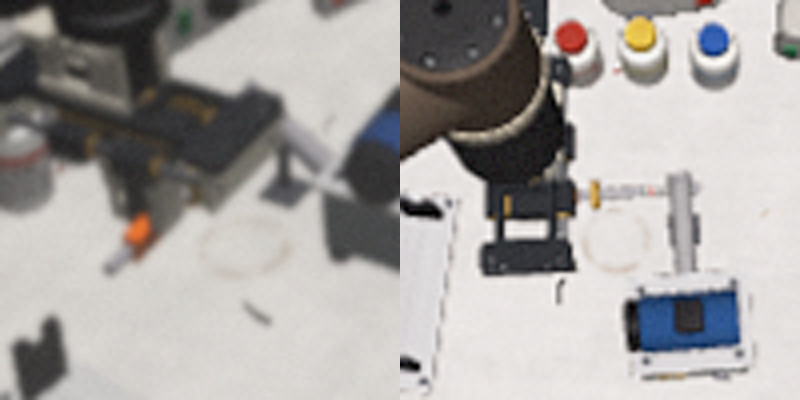

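Request:
{"api": "move_arm", "payload": {
  "increments": [
    [[0,0,6],0],
    [[0,0,6],0],
    [[0,0,6],0],
    [[0,-1,6],0],
    [[0,-1,6],0],
    [[0,-1,6],0],
    [[0,-2,6],0],
    [[0,-2,6],0]
  ]
}}

```text
clock: 10.1
tool_pos: [0.5463, 0.1374, 0.0843]
orientation: [178.1, -1.1, -86.4]
force: [0.1, -0.5, -1.9]
opening: 0.0127
```

Run:
```python
from h import *
s=snap('scene','s6');t=snap('top','t6')
o=ctrl.get_obs();print({k:np.round(o[k],3) for k in('clock','tool_pos','orientation','force','moment','opening')})
b=cv2.imread('pics/s6.png');a=cv2.imread('pics/t6.png')
cv2.imwrite('pics/c9.png',np.hstack([cv2.resize(b[170:270,160:260],None,fx=4,fy=4,interpolation=cv2.INTER_CUBIC),cv2.resize(a[120:220,170:270],None,fx=4,fy=4,interpolation=cv2.INTER_CUBIC)]))
```

```text
{'clock': np.float64(10.2), 'tool_pos': array([0.547, 0.137, 0.085]), 'orientation': array([178.155,  -1.087, -86.39 ]), 'force': array([-0.341,  0.053, -1.641]), 'moment': array([ 0.454, -0.241,  0.078]), 'opening': np.float64(0.013)}
```

View pics/c9.png

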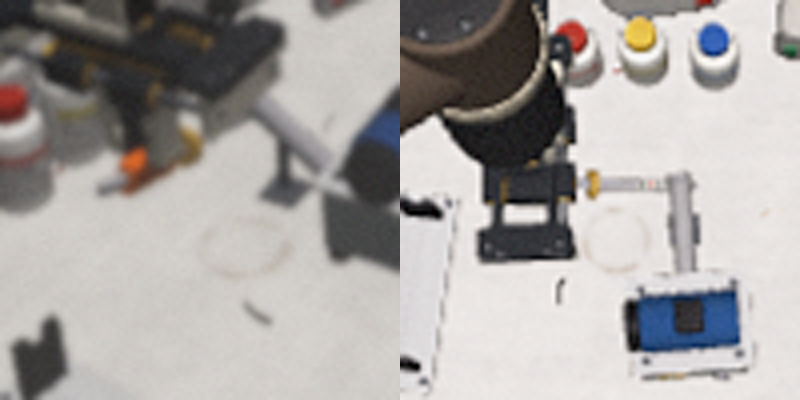

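Request:
{"api": "move_arm", "payload": {
  "increments": [
    [[0,-2,5],0],
    [[0,-3,5],0],
    [[0,-3,5],0],
    [[0,-3,5],0],
    [[0,-3,5],0],
    [[0,-3,5],0],
    [[0,-3,5],0],
    [[0,0,0],0]
  ]
}}

```text
clock: 11.0
tool_pos: [0.5465, 0.1154, 0.1229]
orientation: [178.1, -1.1, -86.4]
force: [-0.4, 0.1, -0.9]
opening: 0.0121
```

Run:
```python
from h import *
s=snap('scene','s7');t=snap('top','t7')
o=ctrl.get_obs();print({k:np.round(o[k],3) for k in('clock','tool_pos','orientation','force','moment','opening')})
b=cv2.imread('pics/s7.png');a=cv2.imread('pics/t7.png')
cv2.imwrite('pics/c10.png',np.hstack([cv2.resize(b[170:270,160:260],None,fx=4,fy=4,interpolation=cv2.INTER_CUBIC),cv2.resize(a[120:220,170:270],None,fx=4,fy=4,interpolation=cv2.INTER_CUBIC)]))
```

```text
{'clock': np.float64(11.1), 'tool_pos': array([0.546, 0.116, 0.122]), 'orientation': array([178.103,  -1.087, -86.414]), 'force': array([-0.241,  1.949, -1.759]), 'moment': array([ 0.459, -0.174,  0.007]), 'opening': np.float64(0.012)}
```

View pics/c10.png

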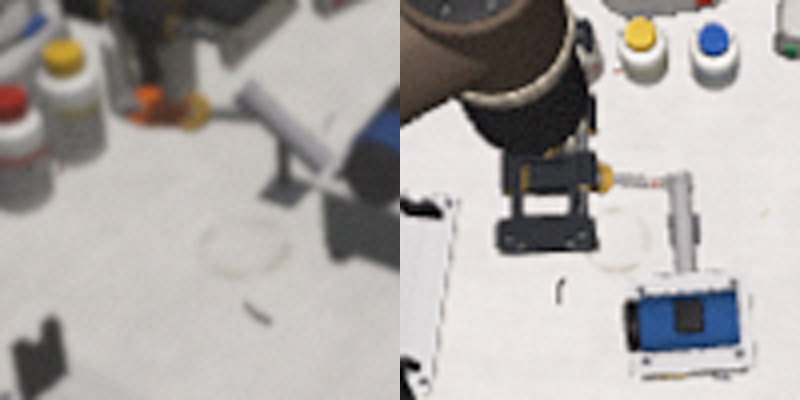

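Request:
{"api": "move_arm", "payload": {
  "increments": [
    [[0,6,0],0],
    [[0,10,0],0],
    [[0,12,0],0],
    [[0,12,3],0],
    [[0,12,5],0],
    [[0,12,8],0],
    [[0,8,8],0],
    [[0,0,0],0]
  ]
}}

```text
clock: 11.9
tool_pos: [0.5456, 0.1955, 0.1477]
orientation: [178.0, -1.2, -86.3]
force: [-0.2, -0.6, -1.7]
opening: 0.012
```

Run:
```python
from h import *
s=snap('scene','s8');t=snap('top','t8')
o=ctrl.get_obs();print({k:np.round(o[k],3) for k in('clock','tool_pos','orientation','force','moment','opening')})
b=cv2.imread('pics/s8.png');a=cv2.imread('pics/t8.png')
cv2.imwrite('pics/c11.png',np.hstack([cv2.resize(b[150:230,170:250],None,fx=5,fy=5,interpolation=cv2.INTER_CUBIC),cv2.resize(a[130:210,180:260],None,fx=5,fy=5,interpolation=cv2.INTER_CUBIC)]))
```

```text
{'clock': np.float64(12.0), 'tool_pos': array([0.545, 0.194, 0.146]), 'orientation': array([177.925,  -1.192, -86.355]), 'force': array([ 0.599, -0.281, -0.274]), 'moment': array([ 0.075, -0.007,  0.001]), 'opening': np.float64(0.012)}
```

View pics/c11.png

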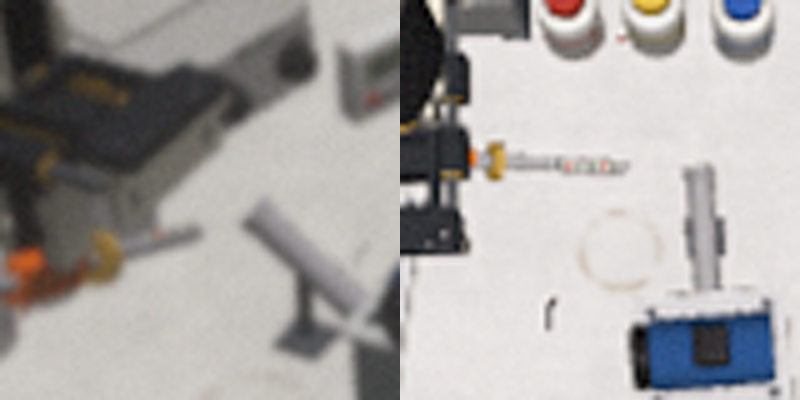

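Run:
```python
from h import *
np.set_printoptions(precision=4,suppress=True)
T=load('t8');S=load('s8')
a,e1=tri(T,(225.1,162.7),S,(209.5,195.9));b,e2=tri(T,(198.5,161.6),S,(190.5,200.9))
d=a-b;print(a,e1,b,e2,np.linalg.norm(d),np.degrees(np.arcsin(-d[2]/np.linalg.norm(d))),np.degrees(np.arctan2(d[1],d[0])))
```

```text
[0.5612 0.0682 0.1014] 0.0018908841080872024 [0.5501 0.1563 0.1452] 0.004458615675593486 0.09897630765622015 26.23972433010163 -82.81702792677642
```

Request:
{"api": "move_arm", "payload": {
  "increments": [
    [[4,0,10],-0.13],
    [[4,0,10],-0.13],
    [[6,0,10],-0.13],
    [[6,-10,10],-0.13],
    [[8,-15,5],-0.13],
    [[8,-15,2],-0.13],
    [[8,-15,2],-0.13],
    [[8,-15,2],-0.13]
  ]
}}

```text
clock: 12.8
tool_pos: [0.5951, 0.1184, 0.1968]
orientation: [177.6, -1.4, -148.3]
force: [0.6, 0.2, -0.4]
opening: 0.0122
```

Request:
{"api": "move_arm", "payload": {
  "increments": [
    [[4,-20,2],-0.13],
    [[4,-20,2],-0.13],
    [[0,-20,2],-0.13],
    [[0,-20,2],-0.1],
    [[0,-12,2],0],
    [[0,0,0],0],
    [[0,0,0],0],
    [[0,0,0],0]
  ]
}}

```text
clock: 13.6
tool_pos: [0.6015, 0.017, 0.2047]
orientation: [177.6, -1.7, -177.7]
force: [-0.1, 0.0, -0.8]
opening: 0.0118
```

Request:
{"api": "move_arm", "payload": {
  "increments": [
    [[16,2,-2],0.015],
    [[16,2,-3],0.015],
    [[16,2,-4],0.015],
    [[16,2,-5],0],
    [[16,2,-6],0],
    [[16,2,-6],0],
    [[12,2,-6],0],
    [[0,0,0],0]
  ]
}}

```text
clock: 14.4
tool_pos: [0.713, 0.039, 0.17]
orientation: [177.6, -1.7, -174.0]
force: [-0.5, -0.3, -0.9]
opening: 0.0125
```

Run:
```python
from h import *
s=snap('scene','s9');t=snap('top','t9')
o=ctrl.get_obs();print({k:np.round(o[k],3) for k in('clock','tool_pos','orientation','joint_pos','force','moment','opening')})
b=cv2.imread('pics/s9.png');a=cv2.imread('pics/t9.png')
cv2.imwrite('pics/c12.png',np.hstack([cv2.resize(b[150:230,170:250],None,fx=5,fy=5,interpolation=cv2.INTER_CUBIC),cv2.resize(a[130:210,200:280],None,fx=5,fy=5,interpolation=cv2.INTER_CUBIC)]))
```

```text
{'clock': np.float64(14.5), 'tool_pos': array([0.712, 0.039, 0.171]), 'orientation': array([ 177.59 ,   -1.666, -174.069]), 'joint_pos': array([  17.107,   26.304,    6.796,   -2.831,  -71.68 , -100.293]), 'force': array([ 0.058, -0.065, -0.447]), 'moment': array([-0.133, -0.178,  0.015]), 'opening': np.float64(0.012)}
```

View pics/c12.png

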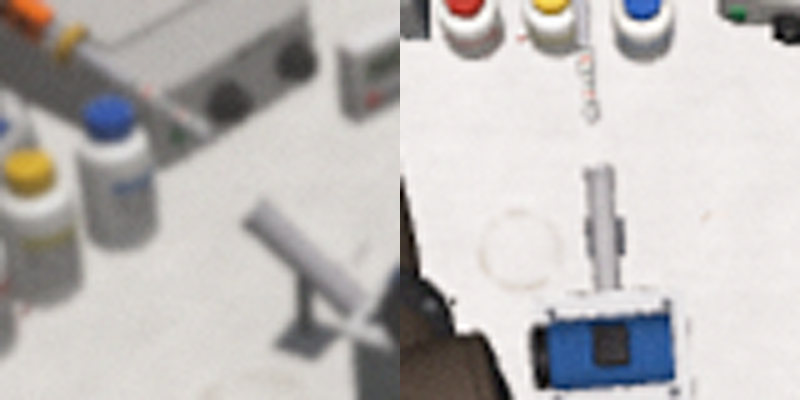

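View pics/t9.png

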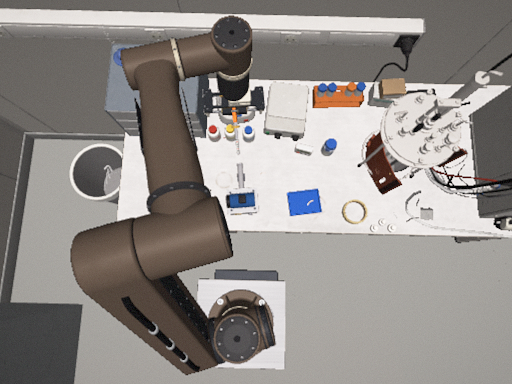

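Run:
```python
from h import *
np.set_printoptions(precision=4,suppress=True)
T=load('t9');S=load('s9')
a,e1=tri(T,(237.9,153.3),S,(211.7,175.9));print('tip',a,e1)
g=np.array([.712,.039,.171+.018]);d=a-g;print(np.linalg.norm(d),np.degrees(np.arcsin(-d[2]/np.linalg.norm(d))),np.degrees(np.arctan2(d[1],d[0])))
h=cv2.cvtColor(S['color'],cv2.COLOR_RGB2HSV);k=cv2.inRange(h,(18,120,80),(30,255,255));print(cv2.connectedComponentsWithStats(k)[2:])
# predicted image slope of rod/tube for tilt
for th in(24,26,28,30,32,35):
    u=np.array([-np.cos(np.radians(th))*np.cos(np.radians(5)),-np.cos(np.radians(th))*np.sin(np.radians(5)),-np.sin(np.radians(th))])
    p=np.array(proj(S,a));q=np.array(proj(S,a-.099*u));print(th,np.degrees(np.arctan2(*(p-q)[::-1])),proj(T,a-.099*u),end=' ')
    m=np.array([.564,.018,.085]);p=np.array(proj(S,m));q=np.array(proj(S,m+.07*u));print(np.degrees(np.arctan2(*(q-p)[::-1])))
```

```text
tip [0.588  0.0215 0.1321] 0.0029235030296482787
0.1375430655562171 24.456247897407444 -171.9859900746596
(array([[     0,      0,    512,    384, 196522],
       [   152,    118,      4,      3,      8],
       [   169,    121,      1,      1,      1],
       [   166,    122,      2,      1,      2],
       [   182,    156,      4,      6,     13],
       [   171,    180,      9,      9,     62]], dtype=int32), array([[255.5356, 191.5087],
       [153.625 , 119.    ],
       [169.    , 121.    ],
       [166.5   , 122.    ],
       [183.2308, 158.1538],
       [175.2258, 183.7742]]))
24 35.57556760998016 (np.float64(236.21117095552853), np.float64(125.3632105821585)) 35.71726872994476
26 36.984823296559036 (np.float64(236.1928045184581), np.float64(125.44038997046093)) 37.094770255660144
28 38.37962452912097 (np.float64(236.1767125736322), np.float64(125.55309533802874)) 38.46062134596451
30 39.76191315272021 (np.float64(236.16293348022134), np.float64(125.70145360662045)) 39.81672444708843
32 41.13359419075781 (np.float64(236.15150288502974), np.float64(125.88554289209664)) 41.16495148665923
35 43.17531688562844 (np.float64(236.13883135069284), np.float64(126.22871918904048)) 43.17655929980229
```

Run:
```python
import cv2
a=cv2.imread('pics/t9.png')
cv2.imwrite('pics/c13.png',cv2.resize(a[105:175,215:260],None,fx=8,fy=8,interpolation=cv2.INTER_NEAREST))
```

```text
(no output)
```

View pics/c13.png

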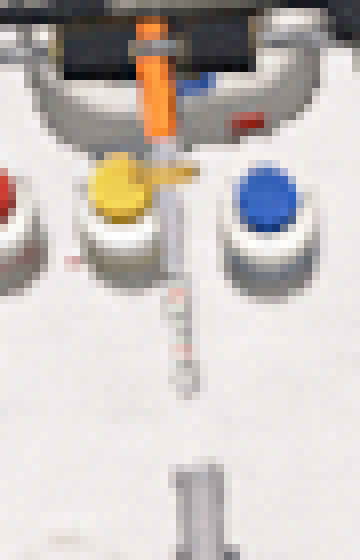

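Request:
{"api": "move_arm", "payload": {
  "increments": [
    [[-2,0,-7],0],
    [[-2,0,-7],0],
    [[-2,-1,-7],0],
    [[-2,0,-7],0],
    [[-2,0,-6],0],
    [[-2,-1,-4],0],
    [[0,0,0],0],
    [[0,0,0],0]
  ]
}}

```text
clock: 15.3
tool_pos: [0.6973, 0.0363, 0.132]
orientation: [177.6, -1.6, -174.0]
force: [0.2, 0.9, -1.0]
opening: 0.0123
```

Run:
```python
from h import *
s=snap('scene','s10');t=snap('top','t10')
o=ctrl.get_obs();print({k:np.round(o[k],3) for k in('clock','tool_pos','orientation','force','moment','opening')})
b=cv2.imread('pics/s10.png');a=cv2.imread('pics/t10.png')
cv2.imwrite('pics/c14.png',np.hstack([cv2.resize(b[160:220,180:240],None,fx=6.5,fy=6.5,interpolation=cv2.INTER_CUBIC),cv2.resize(a[120:180,210:270],None,fx=6.5,fy=6.5,interpolation=cv2.INTER_CUBIC)]))
```

```text
{'clock': np.float64(15.4), 'tool_pos': array([0.697, 0.036, 0.132]), 'orientation': array([ 177.555,   -1.561, -174.034]), 'force': array([ 0.056, -0.224,  0.473]), 'moment': array([-0.149, -0.105, -0.05 ]), 'opening': np.float64(0.012)}
```

View pics/c14.png

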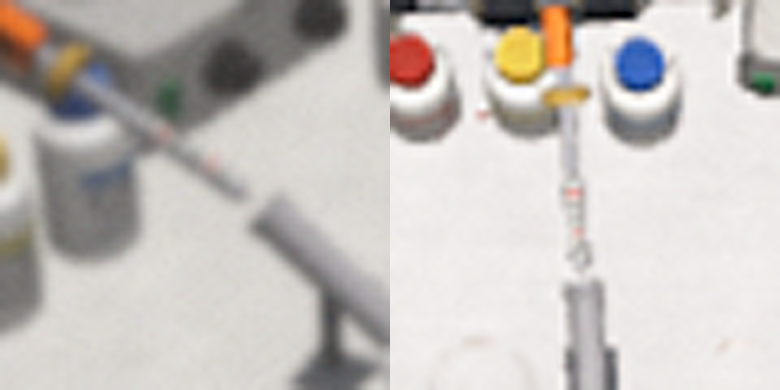

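Request:
{"api": "move_arm", "payload": {
  "increments": [
    [[-3,0,-2],0],
    [[-3,-0.5,-2],0],
    [[-3,0,-2],0],
    [[-3,-0.5,-2],0],
    [[-3,0,-2],0],
    [[-2,0,-1],0],
    [[0,0,0],0],
    [[0,0,0],0]
  ]
}}

```text
clock: 16.2
tool_pos: [0.6792, 0.0354, 0.1208]
orientation: [177.5, -1.5, -174.0]
force: [1.4, -0.2, -0.7]
opening: 0.0124
```

Run:
```python
from h import *
s=snap('scene','s11')
o=ctrl.get_obs();print({k:np.round(o[k],3) for k in('clock','tool_pos','orientation','force','moment','opening')})
b=cv2.imread('pics/s11.png')
cv2.imwrite('pics/c15.png',np.hstack([cv2.resize(b[160:220,180:240],None,fx=6.5,fy=6.5,interpolation=cv2.INTER_CUBIC)]))
```

```text
{'clock': np.float64(16.25), 'tool_pos': array([0.679, 0.035, 0.121]), 'orientation': array([ 177.547,   -1.496, -174.028]), 'force': array([-0.251, -0.68 , -0.7  ]), 'moment': array([-0.148, -0.206,  0.003]), 'opening': np.float64(0.012)}
```

View pics/c15.png

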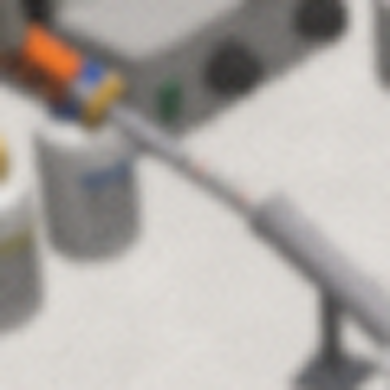

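Request:
{"api": "move_arm", "payload": {
  "increments": [
    [[-2,-0.5,1],-0.01],
    [[-2,-0.5,1.5],0],
    [[-2,-0.5,2],0],
    [[-2,-0.5,2],0],
    [[-2,-0.5,2],0],
    [[-3,-0.5,2],0],
    [[-3,-0.5,2],0],
    [[0,0,0],0]
  ]
}}

```text
clock: 17.05
tool_pos: [0.6627, 0.0317, 0.1352]
orientation: [177.5, -1.4, -174.7]
force: [0.4, 1.1, -0.2]
opening: 0.0116
```

Run:
```python
from h import *
s=snap('scene','s12');a=snap('top','t12')
o=ctrl.get_obs();print({k:np.round(o[k],3) for k in('clock','tool_pos','orientation','force','moment','opening')})
b=cv2.imread('pics/s12.png');a=cv2.imread('pics/t12.png')
cv2.imwrite('pics/c16.png',np.hstack([cv2.resize(b[160:220,180:240],None,fx=6.5,fy=6.5,interpolation=cv2.INTER_CUBIC),cv2.resize(a[120:180,210:270],None,fx=6.5,fy=6.5,interpolation=cv2.INTER_CUBIC)]))
```

```text
{'clock': np.float64(17.15), 'tool_pos': array([0.663, 0.032, 0.135]), 'orientation': array([ 177.535,   -1.408, -174.662]), 'force': array([-0.231,  0.4  , -0.395]), 'moment': array([-0.115, -0.288, -0.01 ]), 'opening': np.float64(0.011)}
```

View pics/c16.png

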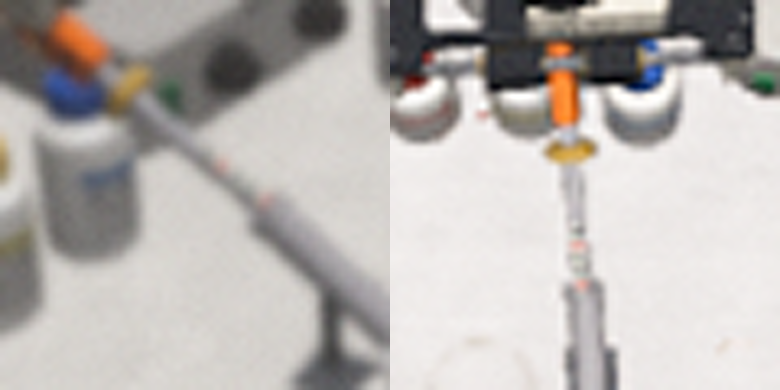

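Request:
{"api": "move_arm", "payload": {
  "increments": [
    [[-4,-0.5,-2.8],0],
    [[-5,-0.5,-3.5],0],
    [[-5,-0.5,-3.5],0],
    [[-5,-0.5,-3.5],0],
    [[-5,-0.5,-3.5],0],
    [[-5,-0.5,-3.5],0],
    [[-4,-0.5,-2.8],0],
    [[0,0,0],0]
  ]
}}

```text
clock: 17.95
tool_pos: [0.6262, 0.0278, 0.1087]
orientation: [177.5, -1.5, -174.7]
force: [0.5, 0.2, -1.7]
opening: 0.0125
```

Run:
```python
from h import *
s=snap('scene','s13')
o=ctrl.get_obs();print({k:np.round(o[k],3) for k in('clock','tool_pos','orientation','force','moment','opening')})
b=cv2.imread('pics/s13.png')
cv2.imwrite('pics/c17.png',np.hstack([cv2.resize(b[160:220,180:240],None,fx=6.5,fy=6.5,interpolation=cv2.INTER_CUBIC)]))
```

```text
{'clock': np.float64(18.0), 'tool_pos': array([0.626, 0.028, 0.109]), 'orientation': array([ 177.547,   -1.472, -174.659]), 'force': array([-0.484, -0.925, -1.057]), 'moment': array([-0.177, -0.167,  0.071]), 'opening': np.float64(0.012)}
```

View pics/c17.png

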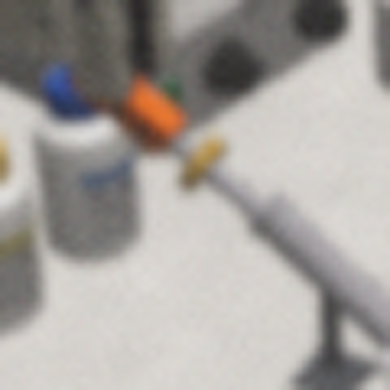

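Request:
{"api": "move_arm", "payload": {
  "increments": [
    [[-2.5,-0.2,-1.8],0],
    [[-2.5,-0.2,-1.8],0],
    [[-2.5,-0.2,-1.8],0],
    [[-2.5,-0.2,-1.8],0],
    [[-2.5,-0.2,-1.8],0],
    [[-2.5,-0.2,-1.8],0],
    [[-2,-0.2,-1.4],0],
    [[0,0,0],0]
  ]
}}

```text
clock: 18.8
tool_pos: [0.6098, 0.0265, 0.0967]
orientation: [177.5, -1.3, -174.6]
force: [-0.8, 0.2, -0.4]
opening: 0.0121
```

Run:
```python
from h import *
s=snap('scene','s14')
o=ctrl.get_obs();print({k:np.round(o[k],3) for k in('clock','tool_pos','orientation','force','moment','opening')})
b=cv2.imread('pics/s14.png')
cv2.imwrite('pics/c18.png',np.hstack([cv2.resize(b[160:220,180:240],None,fx=6.5,fy=6.5,interpolation=cv2.INTER_CUBIC)]))
```

```text
{'clock': np.float64(18.85), 'tool_pos': array([0.61 , 0.027, 0.097]), 'orientation': array([ 177.547,   -1.302, -174.638]), 'force': array([-0.347,  0.199,  0.088]), 'moment': array([-0.091, -0.181,  0.035]), 'opening': np.float64(0.012)}
```

View pics/c18.png

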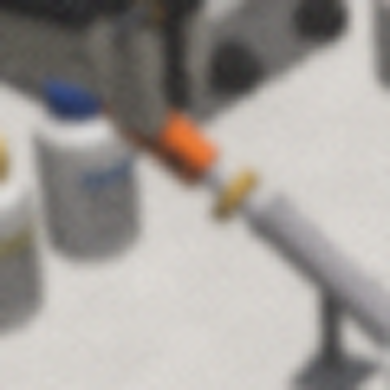

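Request:
{"api": "move_arm", "payload": {
  "increments": [
    [[-1.5,-0.1,-1],0],
    [[-1.5,-0.1,-1],0],
    [[-1.5,-0.1,-1],0],
    [[-1.5,-0.1,-1],0],
    [[-1,-0.1,-0.7],0],
    [[-1,-0.1,-0.7],0],
    [[-1,-0.1,-0.7],0],
    [[-1,0,-0.7],0]
  ]
}}

```text
clock: 19.65
tool_pos: [0.6057, 0.0266, 0.094]
orientation: [177.5, -0.5, -174.5]
force: [3.4, -0.2, 6.4]
opening: 0.0123
```

Run:
```python
from h import *
s=snap('scene','s15')
o=ctrl.get_obs();print({k:np.round(o[k],3) for k in('clock','tool_pos','orientation','force','moment','opening')})
b=cv2.imread('pics/s15.png')
cv2.imwrite('pics/c19.png',np.hstack([cv2.resize(b[160:220,180:240],None,fx=6.5,fy=6.5,interpolation=cv2.INTER_CUBIC)]))
```

```text
{'clock': np.float64(19.7), 'tool_pos': array([0.606, 0.027, 0.094]), 'orientation': array([ 177.547,   -0.536, -174.532]), 'force': array([ 3.869, -0.103,  6.018]), 'moment': array([-0.059, -1.58 , -0.033]), 'opening': np.float64(0.012)}
```

View pics/c19.png

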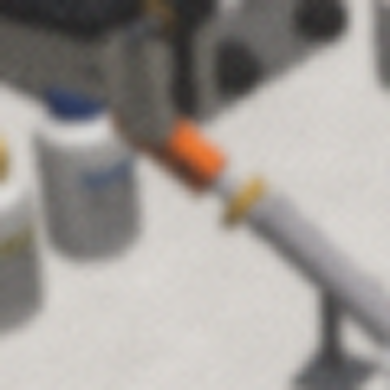

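Run:
```python
from h import *
a=snap('top','t15');b=cv2.imread('pics/s15.png');a=cv2.imread('pics/t15.png')
cv2.imwrite('pics/c20.png',np.hstack([cv2.resize(b[180:205,205:235],None,fx=13,fy=20,interpolation=cv2.INTER_NEAREST)[:, :],cv2.resize(a[145:170,225:255],None,fx=13,fy=20,interpolation=cv2.INTER_NEAREST)]))
for im,n in((b,'s'),(a,'t')):
    h=cv2.cvtColor(im,cv2.COLOR_BGR2HSV);k=cv2.inRange(h,(17,110,80),(30,255,255));n_,l,st,ce=cv2.connectedComponentsWithStats(k)
    for i in range(1,n_):
        if 200<ce[i][0]<250 and 140<ce[i][1]<205:print(n,st[i],ce[i])
S=load('s15');T=load('t15')
M=np.array([.564,.018,.085]);u=np.array([.816,.071,.574])
for x in(0,.004,.008,.012,.016):print(x,np.round(proj(S,M+x*u),1),np.round(proj(T,M+x*u),1))
o=ctrl.get_obs();print({k:np.round(o[k],3) for k in('clock','tool_pos','orientation','force','moment','opening')})
```

```text
s [203 160   1   1   1] [203. 160.]
s [216 188   4   5   8] [217.5 190. ]
t [236 160   7   4  16] [239.    161.625]
0 [219.8 191.4] [239.4 163.7]
0.004 [218.8 190.4] [239.3 162.7]
0.008 [217.8 189.4] [239.2 161.6]
0.012 [216.8 188.5] [239.2 160.6]
0.016 [215.7 187.5] [239.1 159.5]
{'clock': np.float64(19.75), 'tool_pos': array([0.606, 0.027, 0.094]), 'orientation': array([ 177.547,   -0.546, -174.532]), 'force': array([3.333, 0.352, 5.081]), 'moment': array([-0.077, -1.489, -0.014]), 'opening': np.float64(0.012)}
```

View pics/c20.png

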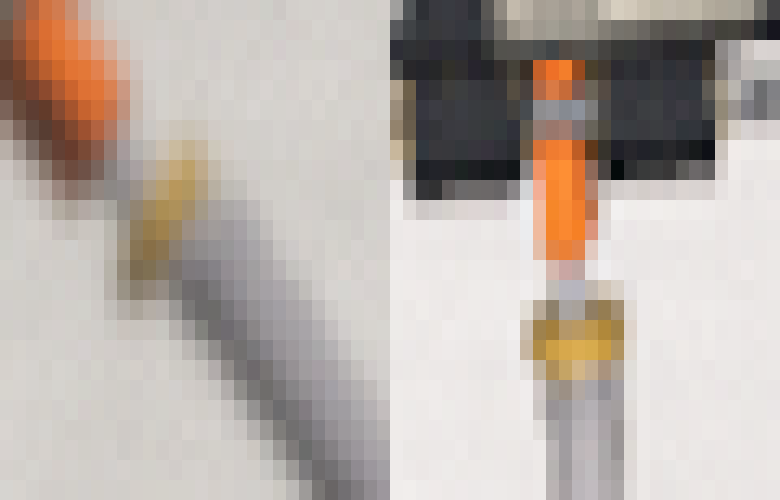

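Request:
{"api": "move_arm", "payload": {
  "increments": [
    [[-1.5,0,-1],0],
    [[-1.5,0,-1],0],
    [[-1.5,0,-1],0],
    [[-1.5,0,-1],0],
    [[-1,0,-0.7],0],
    [[-1,0,-0.7],0],
    [[0,0,0],0],
    [[0,0,0],0]
  ]
}}

```text
clock: 20.55
tool_pos: [0.6031, 0.0268, 0.0927]
orientation: [177.6, 0.2, -174.4]
force: [2.9, -0.2, 4.3]
opening: 0.012
```

Run:
```python
from h import *
a=snap('top','t16');snap('scene','s16');b=cv2.imread('pics/s16.png');a=cv2.imread('pics/t16.png')
cv2.imwrite('pics/c21.png',np.hstack([cv2.resize(b[180:205,205:235],None,fx=13,fy=20,interpolation=cv2.INTER_NEAREST)[:, :],cv2.resize(a[145:170,225:255],None,fx=13,fy=20,interpolation=cv2.INTER_NEAREST)]))
for im,n in((b,'s'),(a,'t')):
    h=cv2.cvtColor(im,cv2.COLOR_BGR2HSV);k=cv2.inRange(h,(17,110,80),(30,255,255));n_,l,st,ce=cv2.connectedComponentsWithStats(k)
    for i in range(1,n_):
        if 200<ce[i][0]<250 and 140<ce[i][1]<205:print(n,st[i],ce[i])
o=ctrl.get_obs();print({k:np.round(o[k],3) for k in('clock','tool_pos','orientation','force','moment','opening')})
```

```text
s [217 189   4   5  11] [218.36363636 190.72727273]
t [236 161   7   3  15] [239.13333333 162.26666667]
{'clock': np.float64(20.65), 'tool_pos': array([0.603, 0.027, 0.093]), 'orientation': array([ 1.77596e+02,  1.59000e-01, -1.74420e+02]), 'force': array([ 1.681, -0.564,  3.407]), 'moment': array([-0.149, -0.965,  0.014]), 'opening': np.float64(0.012)}
```

View pics/c21.png

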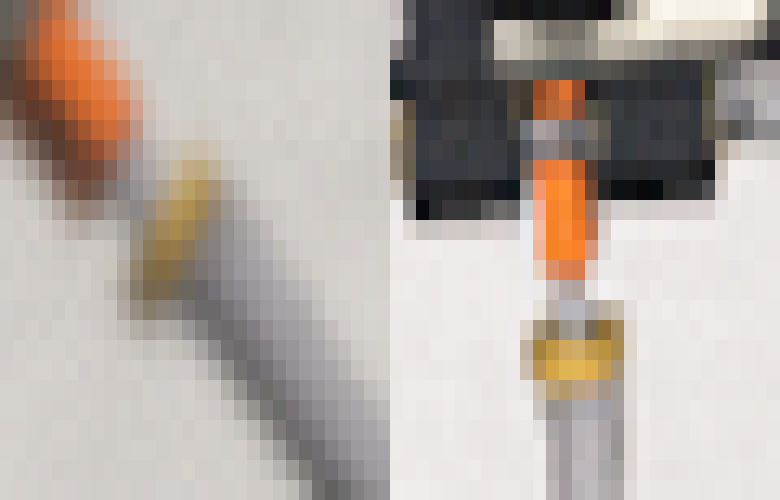

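Request:
{"api": "move_arm", "payload": {
  "increments": [
    [[-1.5,0,-1],0],
    [[-1.5,0,-1],0],
    [[-1.5,0,-1],0],
    [[-1.5,0,-1],0],
    [[-1.5,0,-1],0],
    [[-1.5,0,-1],0],
    [[0,0,0],0],
    [[0,0,0],0]
  ]
}}

```text
clock: 21.45
tool_pos: [0.603, 0.0268, 0.0923]
orientation: [177.7, 1.2, -174.3]
force: [4.2, 0.5, 3.6]
opening: 0.0122
```

Run:
```python
from h import *
a=snap('top','t17');snap('scene','s17');b=cv2.imread('pics/s17.png');a=cv2.imread('pics/t17.png')
for im,n in((b,'s'),(a,'t')):
    h=cv2.cvtColor(im,cv2.COLOR_BGR2HSV);k=cv2.inRange(h,(17,110,80),(30,255,255));n_,l,st,ce=cv2.connectedComponentsWithStats(k)
    for i in range(1,n_):
        if 200<ce[i][0]<250 and 140<ce[i][1]<205:print(n,st[i],ce[i])
o=ctrl.get_obs();print({k:np.round(o[k],3) for k in('clock','tool_pos','orientation','force','moment','opening')})
```

```text
s [217 189   4   5   8] [218.5 191. ]
t [236 161   7   4  16] [239.0625 162.5   ]
{'clock': np.float64(21.55), 'tool_pos': array([0.603, 0.027, 0.092]), 'orientation': array([ 177.695,    1.193, -174.265]), 'force': array([2.915, 0.219, 4.238]), 'moment': array([-0.296, -1.271, -0.017]), 'opening': np.float64(0.012)}
```

Request:
{"api": "move_arm", "payload": {
  "increments": [
    [[-2.5,0,-1.7],0],
    [[-2.5,0,-1.7],0],
    [[-2.5,0,-1.7],0],
    [[-2.5,0,-1.7],0],
    [[-2.5,0,-1.7],0],
    [[-2.5,0,-1.7],0],
    [[-2.5,0,-1.7],0],
    [[-2.5,0,-1.7],0]
  ]
}}

```text
clock: 22.35
tool_pos: [0.604, 0.0274, 0.0919]
orientation: [177.9, 3.5, -173.9]
force: [6.9, -3.0, 8.7]
opening: 0.0122
```

Run:
```python
from h import *
a=snap('top','t18');snap('scene','s18');b=cv2.imread('pics/s18.png');a=cv2.imread('pics/t18.png')
for im,n in((b,'s'),(a,'t')):
    h=cv2.cvtColor(im,cv2.COLOR_BGR2HSV);k=cv2.inRange(h,(17,110,80),(30,255,255));n_,l,st,ce=cv2.connectedComponentsWithStats(k)
    for i in range(1,n_):
        if 200<ce[i][0]<250 and 140<ce[i][1]<205:print(n,st[i],ce[i])
o=ctrl.get_obs();print({k:np.round(o[k],3) for k in('clock','tool_pos','orientation','force','moment','opening')})
cv2.imwrite('pics/c22.png',np.hstack([cv2.resize(b[180:205,205:235],None,fx=13,fy=20,interpolation=cv2.INTER_NEAREST)[:, :],cv2.resize(a[145:170,225:255],None,fx=13,fy=20,interpolation=cv2.INTER_NEAREST)]))
```

```text
s [217 189   4   5   9] [218.55555556 191.11111111]
t [236 161   7   4  16] [239.    162.625]
{'clock': np.float64(22.45), 'tool_pos': array([0.604, 0.027, 0.092]), 'orientation': array([ 177.897,    3.548, -173.895]), 'force': array([ 7.701, -2.899,  7.872]), 'moment': array([-1.079, -2.748, -0.182]), 'opening': np.float64(0.012)}
```

View pics/c22.png

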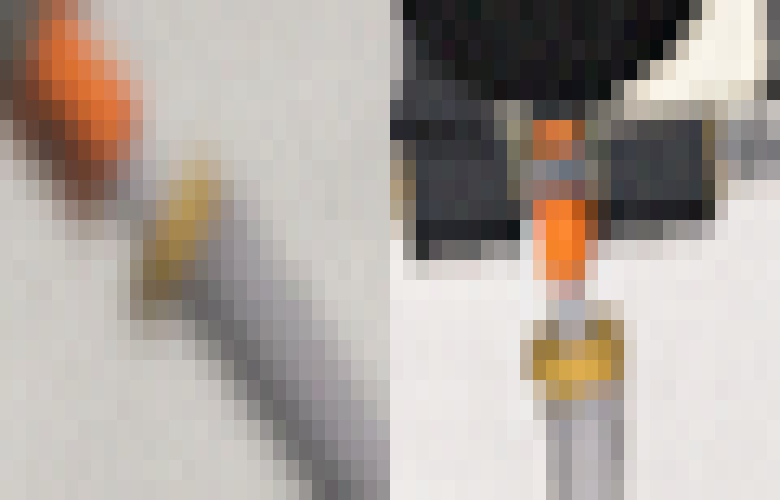

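Request:
{"api": "move_arm", "payload": {
  "increments": [
    [[3,0.3,2.1],0],
    [[5,0.5,3.5],0],
    [[6,0.5,4.2],0],
    [[6,0.5,4.2],0],
    [[6,0.5,4.2],0],
    [[6,0.5,4.2],0],
    [[6,0.5,4.2],0],
    [[4,0.3,2.8],0]
  ]
}}

```text
clock: 23.25
tool_pos: [0.642, 0.0305, 0.118]
orientation: [177.9, 2.7, -174.0]
force: [-0.8, -0.5, -0.9]
opening: 0.0124
```

Run:
```python
from h import *
snap('scene','s19');b=cv2.imread('pics/s19.png')
o=ctrl.get_obs();print({k:np.round(o[k],3) for k in('clock','tool_pos','orientation','force','moment','opening')})
cv2.imwrite('pics/c23.png',cv2.resize(b[160:220,180:240],None,fx=6.5,fy=6.5,interpolation=cv2.INTER_CUBIC))
```

```text
{'clock': np.float64(23.3), 'tool_pos': array([0.643, 0.031, 0.118]), 'orientation': array([ 177.903,    2.708, -174.004]), 'force': array([ 2.097, -0.559, -0.326]), 'moment': array([-0.17 , -0.31 ,  0.007]), 'opening': np.float64(0.012)}
```

View pics/c23.png

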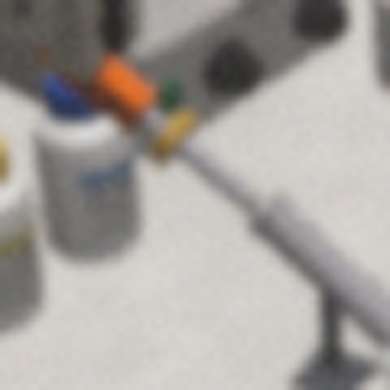

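Request:
{"api": "move_arm", "payload": {
  "increments": [
    [[6,0.5,4.2],0],
    [[8,0.7,5.6],0],
    [[8,0.7,5.6],0],
    [[8,0.7,5.6],0],
    [[8,0.7,5.6],0],
    [[8,0.7,5.6],0],
    [[8,0.7,5.6],0],
    [[8,0.7,5.6],0]
  ]
}}

```text
clock: 24.1
tool_pos: [0.7094, 0.0363, 0.1654]
orientation: [177.9, 2.7, -174.0]
force: [-1.0, -1.1, -0.4]
opening: 0.0124
```

Run:
```python
from h import *
snap('scene','s20');b=cv2.imread('pics/s20.png');snap('top','t20');a=cv2.imread('pics/t20.png')
o=ctrl.get_obs();print({k:np.round(o[k],3) for k in('clock','tool_pos','orientation','force','moment','opening')})
cv2.imwrite('pics/c24.png',np.hstack([cv2.resize(b[150:220,170:240],None,fx=5.5,fy=5.5,interpolation=cv2.INTER_CUBIC),cv2.resize(a[110:180,200:270],None,fx=5.5,fy=5.5,interpolation=cv2.INTER_CUBIC)]))
```

```text
{'clock': np.float64(24.2), 'tool_pos': array([0.71 , 0.036, 0.166]), 'orientation': array([ 177.907,    2.764, -174.009]), 'force': array([-0.802,  0.684, -1.193]), 'moment': array([-0.169,  0.176,  0.011]), 'opening': np.float64(0.012)}
```

View pics/c24.png

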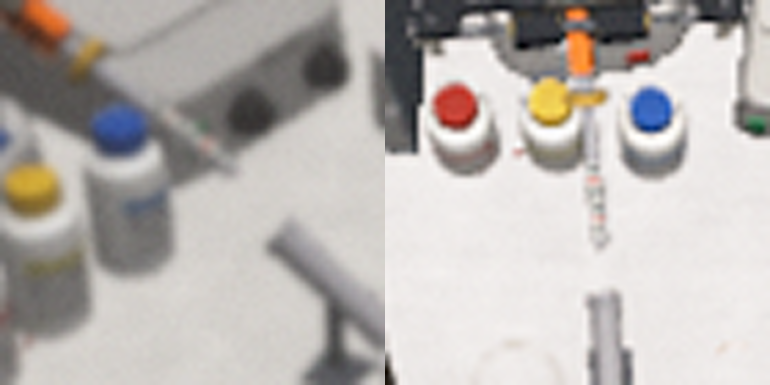

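Run:
```python
from h import *
np.set_printoptions(precision=4,suppress=True)
T=load('top0');S=load('scene0')
h=cv2.cvtColor(T['color'],cv2.COLOR_RGB2HSV);k=cv2.inRange(h,(100,120,40),(125,255,255));k[:,:225]=0;k[:,262:]=0;k[:185]=0;k[215:]=0
c=max(cv2.findContours(k,0,1)[0],key=cv2.contourArea);r=cv2.minAreaRect(c);print(r)
for p in cv2.boxPoints(r):print(p,onz(T,*p,.10))
# box top center & motor ridge
print('box',onz(T,242.5,198.5,.121),'ridge right',onz(T,251,197.5,.115))
a,e=tri(T,(242.5,198.5),S,(150+450/4,160+140/4));print(a,e)
T2=load('t20');S2=load('s20')
tip,e=tri(T2,(200+(598-385)/5.5-.5,110+244/5.5-.5),S2,(170+235/5.5-.5,150+172/5.5-.5));g=np.array([.71,.036,.184]);d=tip-g
print('tip',tip,e,np.linalg.norm(d),np.degrees(np.arcsin(-d[2]/np.linalg.norm(d))))
```

```text
((241.4690399169922, 200.03541564941406), (13.303800582885742, 24.74506950378418), 86.18592071533203)
[228.6814 194.2213] [0.4476 0.0515 0.1   ]
[253.3717 192.5752] [ 0.4557 -0.0356  0.1   ]
[254.2567 205.8496] [ 0.4083 -0.0399  0.1   ]
[229.5664 207.4956] [0.4004 0.0466 0.1   ]
box [0.43   0.0015 0.121 ] ridge right [ 0.4353 -0.0279  0.115 ]
[0.4303 0.0013 0.1142] 0.0017944803074831921
tip [0.59   0.0206 0.1145] 0.005306751653724367 0.13951334684484953 29.87950631912464
```

Request:
{"api": "move_arm", "payload": {
  "increments": [
    [[0,0,12],0],
    [[-12,-8,12],-0.03],
    [[-25,-10,6],-0.03],
    [[-28,-10,0],-0.03],
    [[-28,-11,0],-0.03],
    [[-28,-11,0],-0.03],
    [[-25,-11,0],-0.03],
    [[-19,-9,0],0]
  ]
}}

```text
clock: 25.0
tool_pos: [0.5358, -0.0374, 0.2006]
orientation: [177.9, 2.8, 174.9]
force: [-0.0, -1.1, -0.3]
opening: 0.012
```

Run:
```python
from h import *
np.set_printoptions(precision=4,suppress=True)
snap('scene','s21');b=cv2.imread('pics/s21.png');snap('top','t21');a=cv2.imread('pics/t21.png')
o=ctrl.get_obs();print({k:np.round(o[k],3) for k in('clock','tool_pos','orientation','force','moment','opening')})
cv2.imwrite('pics/c25.png',np.hstack([cv2.resize(b[150:250,190:290],None,fx=4,fy=4,interpolation=cv2.INTER_CUBIC),cv2.resize(a[130:230,200:300],None,fx=4,fy=4,interpolation=cv2.INTER_CUBIC)]))
```

```text
{'clock': np.float64(25.1), 'tool_pos': array([ 0.535, -0.038,  0.201]), 'orientation': array([177.843,   2.838, 174.937]), 'force': array([ 0.58 , -0.445, -0.531]), 'moment': array([-0.147,  0.019, -0.025]), 'opening': np.float64(0.012)}
```

View pics/c25.png

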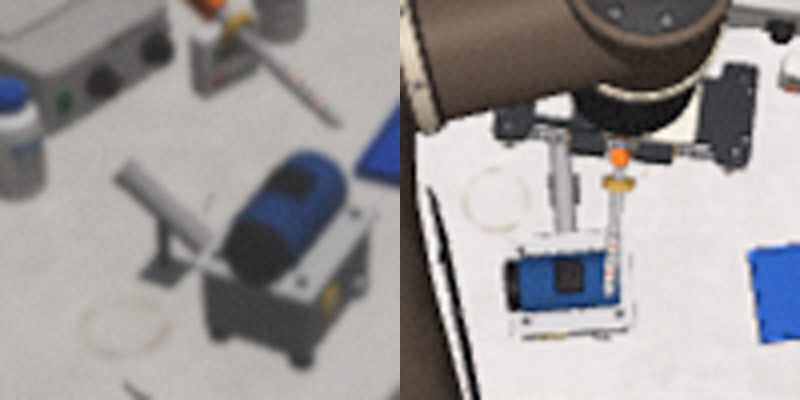

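Request:
{"api": "move_arm", "payload": {
  "increments": [
    [[0,1,-8],0],
    [[0,1,-8],0],
    [[0,1,-8],0],
    [[0,0,-8],0],
    [[0,0,-7],0],
    [[2,0,-7],0],
    [[2,0,-7],0],
    [[2,0,-7],0]
  ]
}}

```text
clock: 25.9
tool_pos: [0.5422, -0.0343, 0.1372]
orientation: [177.8, 2.9, 174.9]
force: [0.2, 0.2, 0.6]
opening: 0.0128
```

Run:
```python
from h import *
np.set_printoptions(precision=4,suppress=True)
snap('scene','s22');b=cv2.imread('pics/s22.png');snap('top','t22');a=cv2.imread('pics/t22.png')
o=ctrl.get_obs();print({k:np.round(o[k],3) for k in('clock','tool_pos','orientation','force','moment','opening')})
cv2.imwrite('pics/c26.png',np.hstack([cv2.resize(b[150:250,190:290],None,fx=4,fy=4,interpolation=cv2.INTER_CUBIC),cv2.resize(a[130:230,200:300],None,fx=4,fy=4,interpolation=cv2.INTER_CUBIC)]))
```

```text
{'clock': np.float64(26.0), 'tool_pos': array([ 0.542, -0.034,  0.137]), 'orientation': array([177.865,   2.804, 174.88 ]), 'force': array([-0.856, -0.727, -0.7  ]), 'moment': array([-0.08 ,  0.31 ,  0.004]), 'opening': np.float64(0.013)}
```

View pics/c26.png

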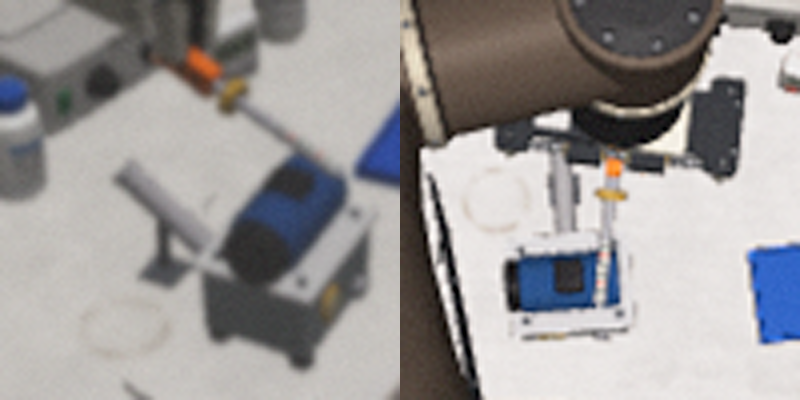

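Request:
{"api": "move_arm", "payload": {
  "increments": [
    [[1,0,-5],0],
    [[1,0,-5],0],
    [[1,0,-5],0],
    [[1,0,-5],0],
    [[1,0,-5],0],
    [[0,0,-5],0],
    [[0,0,-4],0],
    [[0,0,0],0]
  ]
}}

```text
clock: 26.8
tool_pos: [0.5493, -0.0342, 0.1015]
orientation: [177.8, 3.1, 174.9]
force: [0.3, -0.5, 1.4]
opening: 0.0128
```

Run:
```python
from h import *
np.set_printoptions(precision=4,suppress=True)
snap('scene','s23');b=cv2.imread('pics/s23.png');snap('top','t23');a=cv2.imread('pics/t23.png')
o=ctrl.get_obs();print({k:np.round(o[k],3) for k in('clock','tool_pos','orientation','force','moment','opening')})
cv2.imwrite('pics/c27.png',np.hstack([cv2.resize(b[150:250,190:290],None,fx=4,fy=4,interpolation=cv2.INTER_CUBIC),cv2.resize(a[130:230,200:300],None,fx=4,fy=4,interpolation=cv2.INTER_CUBIC)]))
```

```text
{'clock': np.float64(26.9), 'tool_pos': array([ 0.549, -0.034,  0.102]), 'orientation': array([177.824,   3.078, 174.908]), 'force': array([ 0.684, -0.143,  1.484]), 'moment': array([-0.106,  0.282, -0.023]), 'opening': np.float64(0.013)}
```

View pics/c27.png

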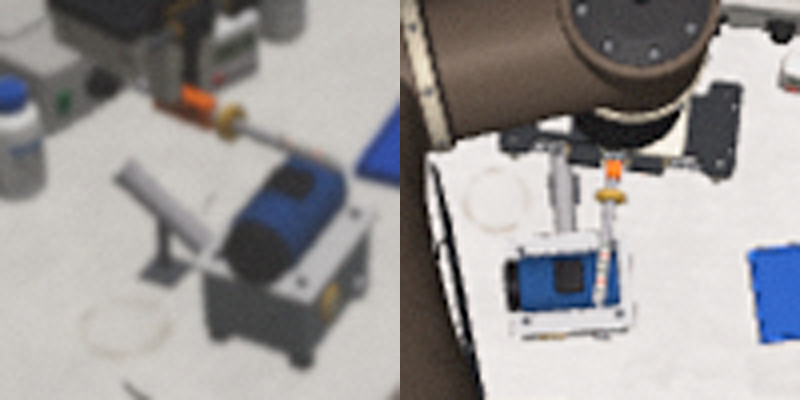

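Run:
```python
from h import *
np.set_printoptions(precision=4,suppress=True)
T=load('t23');S=load('s23')
c,e=tri(T,(252,178),S,(247.5,180));t,f=tri(T,(249,205.2),S,(273.5,190.7));d=t-c
print(c,e,t,f,np.linalg.norm(d),np.degrees(np.arcsin(-d[2]/np.linalg.norm(d))),np.degrees(np.arctan2(d[1],d[0])))
g=np.array([.549,-.034,.120])
for th in(-5,0,5,10,15):
    r=np.radians(th);u=np.array([-np.cos(r)*.9966,np.cos(r)*.075,-np.sin(r)])
    print(th,proj(S,g+.0435*u),proj(S,g+.142*u))
```

```text
[ 0.5024 -0.0305  0.1191] 0.003966407116403838 [ 0.4075 -0.0214  0.123 ] 0.0016423102297790674 0.09536784643009436 -2.3266090992618507 174.50295709958965
-5 (np.float64(245.80469480223488), np.float64(178.07846204291485)) (np.float64(274.0529154847304), np.float64(187.49752995503792))
0 (np.float64(245.88969766250062), np.float64(179.20995487806076)) (np.float64(274.17591605085016), np.float64(191.29686675744287))
5 (np.float64(245.8834717506441), np.float64(180.2985267277902)) (np.float64(273.9755718194989), np.float64(194.91233857369366))
10 (np.float64(245.78657577938287), np.float64(181.33572230905216)) (np.float64(273.4597518641552), np.float64(198.31529492137273))
15 (np.float64(245.60031811633), np.float64(182.31361031643164)) (np.float64(272.63925266028986), np.float64(201.48030011908577))
```

Request:
{"api": "move_arm", "payload": {
  "increments": [
    [[0,0,8],0],
    [[0,0,14],0],
    [[0,0,16],0],
    [[0,-8,10],0],
    [[2,-16,4],0],
    [[4,-20,0],0],
    [[5,-22,0],0],
    [[5,-24,0],0]
  ]
}}

```text
clock: 27.7
tool_pos: [0.5627, -0.1262, 0.159]
orientation: [177.8, 3.0, 175.1]
force: [0.2, -0.2, -1.2]
opening: 0.0127
```

Request:
{"api": "move_arm", "payload": {
  "increments": [
    [[4,-24,0],0],
    [[4,-24,0],0],
    [[4,-24,0],0],
    [[3,-20,0],0],
    [[0,-12,0],0],
    [[0,-6,0],0],
    [[0,0,0],0],
    [[0,0,0],0]
  ]
}}

```text
clock: 28.5
tool_pos: [0.5752, -0.2452, 0.1599]
orientation: [177.7, 2.9, 174.9]
force: [-0.7, -0.5, -0.8]
opening: 0.0127
```

Run:
```python
from h import *
np.set_printoptions(precision=4,suppress=True)
snap('scene','s24');b=cv2.imread('pics/s24.png');snap('top','t24');a=cv2.imread('pics/t24.png')
o=ctrl.get_obs();print({k:np.round(o[k],3) for k in('clock','tool_pos','orientation','force','moment','opening')})
cv2.imwrite('pics/c28.png',np.hstack([cv2.resize(b[120:220,230:330],None,fx=4,fy=4,interpolation=cv2.INTER_CUBIC),cv2.resize(a[130:230,260:360],None,fx=4,fy=4,interpolation=cv2.INTER_CUBIC)]))
```

```text
{'clock': np.float64(28.6), 'tool_pos': array([ 0.575, -0.245,  0.16 ]), 'orientation': array([177.688,   2.911, 174.945]), 'force': array([ 0.278,  0.091, -0.447]), 'moment': array([-0.194,  0.171, -0.002]), 'opening': np.float64(0.013)}
```

View pics/c28.png

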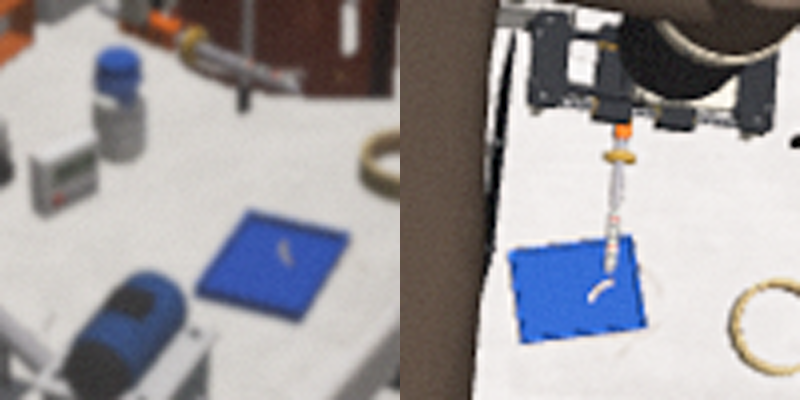

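Request:
{"api": "move_arm", "payload": {
  "increments": [
    [[1,2,-10],0],
    [[1,2,-14],0],
    [[1,2,-14],0],
    [[0,2,-14],0],
    [[0,0,-10],0],
    [[0,0,-5],0],
    [[0,0,0],0],
    [[0,0,0],0]
  ]
}}

```text
clock: 29.4
tool_pos: [0.5789, -0.2318, 0.0887]
orientation: [177.7, 3.0, 175.3]
force: [0.9, -0.4, -0.3]
opening: 0.0128
```

Run:
```python
from h import *
np.set_printoptions(precision=4,suppress=True)
snap('scene','s25');b=cv2.imread('pics/s25.png');snap('top','t25');a=cv2.imread('pics/t25.png')
o=ctrl.get_obs();print({k:np.round(o[k],3) for k in('clock','tool_pos','orientation','qvel','force','moment','opening')})
cv2.imwrite('pics/c29.png',np.hstack([cv2.resize(b[130:210,240:320],None,fx=5,fy=5,interpolation=cv2.INTER_CUBIC),cv2.resize(a[130:210,270:350],None,fx=5,fy=5,interpolation=cv2.INTER_CUBIC)]))
```

```text
{'clock': np.float64(29.5), 'tool_pos': array([ 0.579, -0.232,  0.089]), 'orientation': array([177.653,   2.987, 175.241]), 'qvel': array([-0.122, -0.194,  0.055,  0.118, -0.077,  0.05 ]), 'force': array([-0.455, -0.45 , -0.797]), 'moment': array([-0.186,  0.169,  0.062]), 'opening': np.float64(0.013)}
```

View pics/c29.png

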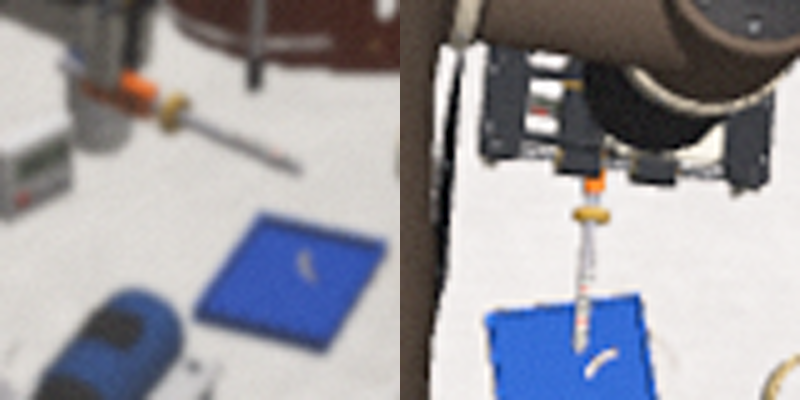

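Run:
```python
from h import *
np.set_printoptions(precision=4,suppress=True)
T=load('t25');S=load('s25')
c,e=tri(T,(307.5,172.5),S,(273.9,152.1));t,f=tri(T,(305.5,199.1),S,(299.1,163.9));d=t-c
print(c,e,t,f,np.linalg.norm(d),np.degrees(np.arcsin(-d[2]/np.linalg.norm(d))))
g=np.array([.579,-.232,.107]);d=t-g;print(np.linalg.norm(d),np.degrees(np.arcsin(-d[2]/np.linalg.norm(d))))
for th in(-5,0,5,10):
    r=np.radians(th);u=np.array([-np.cos(r)*.9966,np.cos(r)*.08,-np.sin(r)])
    p,q=np.array(proj(S,g+.0435*u)),np.array(proj(S,g+.142*u));print(th,p,q,np.degrees(np.arctan2(*(q-p)[::-1])))
h=cv2.cvtColor(S['color'],cv2.COLOR_RGB2HSV);k=cv2.inRange(h,(100,120,40),(125,255,255));n,l,st,ce=cv2.connectedComponentsWithStats(k)
print([(st[i],ce[i]) for i in range(1,n) if st[i][4]>8 and ce[i][0]>230 and ce[i][0]<320])
S0=load('scene0')
for X,nm in((S0,'0'),(S,'25')):
    cv2.imwrite(f'pics/by{nm}.png',cv2.resize(cv2.cvtColor(X['color'][120:180,235:345],cv2.COLOR_RGB2BGR),None,fx=6,fy=6))
```

```text
[ 0.5331 -0.2275  0.1017] 2.6823141066036696e-06 [ 0.4381 -0.2214  0.0921] 7.067039052505655e-05 0.09574454161984895 5.756441969613782
0.14210603702796967 6.02284933258575
-5 [273.3764 149.2657] [299.3755 156.4213] 15.388262715793125
0 [273.4093 150.3134] [299.3519 159.9368] 20.352434393200024
5 [273.3583 151.3266] [299.0344 163.3054] 25.010592541256415
10 [273.2243 152.2976] [298.4309 166.5   ] 29.39862037195099
[(array([280, 174,  36,  25, 535], dtype=int32), array([297.8093, 185.9346])), (array([253, 190,  22,  19, 138], dtype=int32), array([263.971 , 199.7681]))]
```

View pics/by25.png

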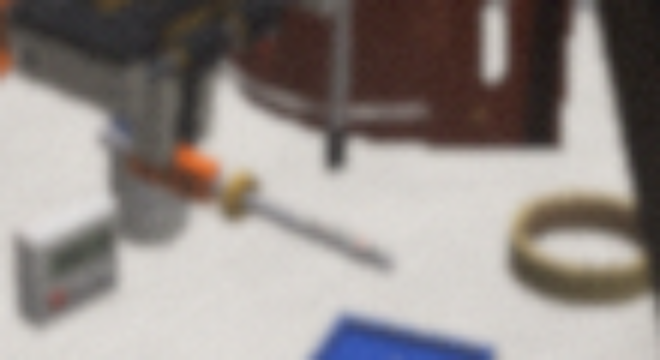

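Request:
{"api": "move_arm", "payload": {
  "increments": [
    [[0,0,14],0],
    [[0,0,16],0],
    [[0,4,16],0],
    [[-3,12,14],0],
    [[-4,20,6],0],
    [[-5,24,0],0],
    [[-5,26,0],0],
    [[-5,26,0],0]
  ]
}}

```text
clock: 30.3
tool_pos: [0.558, -0.1184, 0.1685]
orientation: [177.7, 3.6, 174.9]
force: [0.7, 0.3, -1.0]
opening: 0.0131
```

Request:
{"api": "move_arm", "payload": {
  "increments": [
    [[-4,26,0],0],
    [[-3,24,0],0],
    [[0,20,0],0],
    [[0,10,0],0],
    [[0,0,-10],0],
    [[0,0,-10],0],
    [[0,0,0],0],
    [[0,0,0],0]
  ]
}}

```text
clock: 31.1
tool_pos: [0.5496, -0.0314, 0.1552]
orientation: [177.5, 4.1, 175.1]
force: [-0.0, -0.5, -0.1]
opening: 0.0129
```

Run:
```python
from h import *
snap('scene','s26');b=cv2.imread('pics/s26.png');snap('top','t26');a=cv2.imread('pics/t26.png')
o=ctrl.get_obs();print({k:np.round(o[k],3) for k in('clock','tool_pos','orientation','force','moment','opening')})
cv2.imwrite('pics/c30.png',np.hstack([cv2.resize(b[150:250,190:290],None,fx=4,fy=4,interpolation=cv2.INTER_CUBIC),cv2.resize(a[130:230,200:300],None,fx=4,fy=4,interpolation=cv2.INTER_CUBIC)]))
```

```text
{'clock': np.float64(31.2), 'tool_pos': array([ 0.55 , -0.031,  0.155]), 'orientation': array([177.494,   4.145, 175.123]), 'force': array([-0.912,  0.181,  0.258]), 'moment': array([-0.205,  0.209,  0.032]), 'opening': np.float64(0.013)}
```

View pics/c30.png

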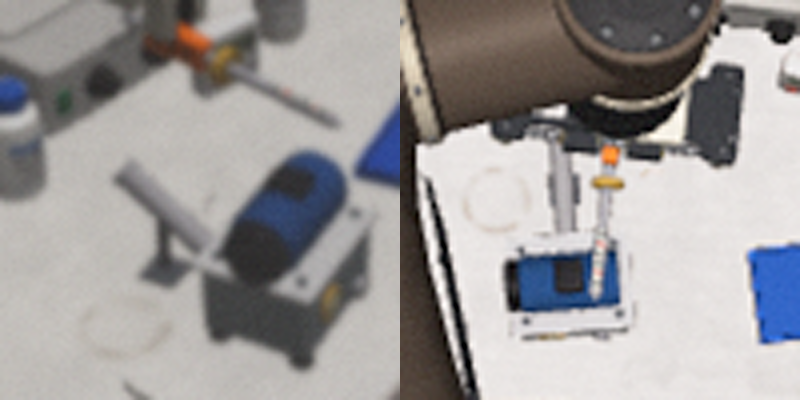

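Request:
{"api": "move_arm", "payload": {
  "increments": [
    [[0,0,-12],0],
    [[0,0,-12],0],
    [[0,0,-10],0],
    [[0,0,-8],0],
    [[0,0,-7],0],
    [[0,0,-6],0],
    [[0,0,-5],0],
    [[0,0,-4],0]
  ]
}}

```text
clock: 32.0
tool_pos: [0.5513, -0.0322, 0.0865]
orientation: [177.5, 4.3, 175.1]
force: [-0.6, 0.1, 2.4]
opening: 0.0121
```

Run:
```python
from h import *
snap('scene','s27');b=cv2.imread('pics/s27.png')
o=ctrl.get_obs();print({k:np.round(o[k],3) for k in('clock','tool_pos','orientation','force','moment','opening')})
cv2.imwrite('pics/c31.png',cv2.resize(b[150:250,190:290],None,fx=5,fy=5,interpolation=cv2.INTER_CUBIC))
```

```text
{'clock': np.float64(32.05), 'tool_pos': array([ 0.551, -0.032,  0.086]), 'orientation': array([177.493,   4.261, 175.053]), 'force': array([0.863, 0.758, 0.826]), 'moment': array([-0.047, -0.232,  0.003]), 'opening': np.float64(0.012)}
```

View pics/c31.png

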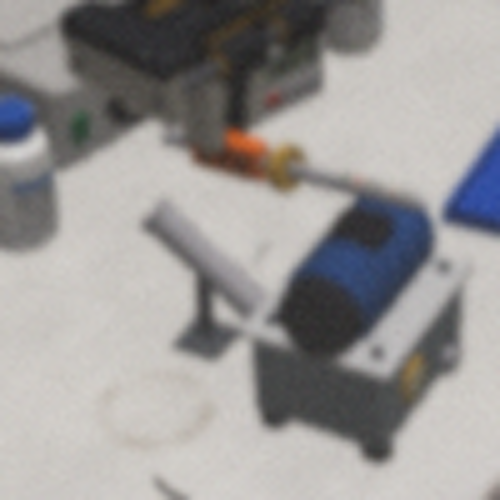

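Request:
{"api": "move_arm", "payload": {
  "increments": [
    [[0,0,8],0],
    [[0,0,12],0],
    [[0,0,14],0],
    [[0,-4,14],0],
    [[0,-10,10],0],
    [[2,-18,6],0],
    [[4,-22,2],0],
    [[4,-24,0],0]
  ]
}}

```text
clock: 32.85
tool_pos: [0.5597, -0.1117, 0.1613]
orientation: [177.5, 4.4, 175.3]
force: [0.2, -0.1, -0.6]
opening: 0.0129
```

Request:
{"api": "move_arm", "payload": {
  "increments": [
    [[5,-24,0],0],
    [[5,-24,0],0],
    [[5,-24,0],0],
    [[3,-20,0],0],
    [[0,-14,0],0],
    [[0,-6,0],0],
    [[0,0,0],0],
    [[0,0,0],0]
  ]
}}

```text
clock: 33.65
tool_pos: [0.576, -0.2335, 0.1666]
orientation: [177.4, 4.5, 175.1]
force: [-0.3, 0.6, -0.4]
opening: 0.0126
```

Run:
```python
from h import *
snap('scene','s28');b=cv2.imread('pics/s28.png');snap('top','t28');a=cv2.imread('pics/t28.png')
o=ctrl.get_obs();print({k:np.round(o[k],3) for k in('clock','tool_pos','orientation','force','moment','opening')})
cv2.imwrite('pics/c32.png',np.hstack([cv2.resize(b[110:190,240:320],None,fx=5,fy=5,interpolation=cv2.INTER_CUBIC),cv2.resize(a[130:210,270:350],None,fx=5,fy=5,interpolation=cv2.INTER_CUBIC)]))
```

```text
{'clock': np.float64(33.75), 'tool_pos': array([ 0.576, -0.233,  0.167]), 'orientation': array([177.405,   4.538, 175.132]), 'force': array([ 0.381, -0.448, -1.027]), 'moment': array([-0.198,  0.256,  0.011]), 'opening': np.float64(0.013)}
```

View pics/c32.png

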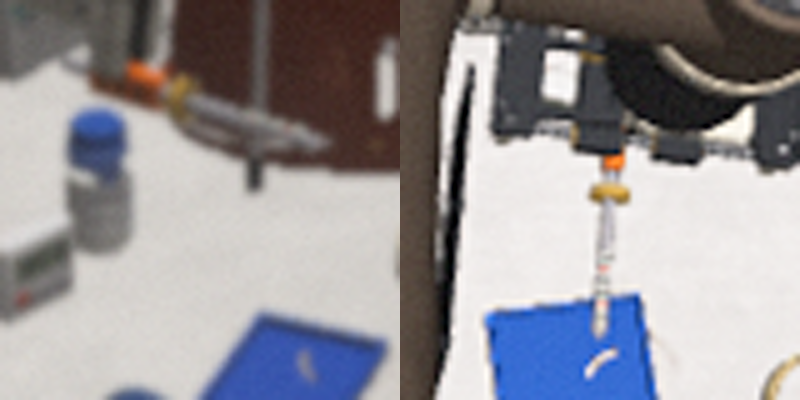

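Looks nearly level. Lower to the reading height and measure there.

Request:
{"api": "move_arm", "payload": {
  "increments": [
    [[0,1,-10],0],
    [[0,0,-14],0],
    [[0,0,-14],0],
    [[0,0,-14],0],
    [[0,0,-10],0],
    [[0,0,-4],0],
    [[0,0,0],0],
    [[0,0,0],0]
  ]
}}

```text
clock: 34.55
tool_pos: [0.576, -0.2272, 0.096]
orientation: [177.4, 4.5, 175.5]
force: [0.5, 0.4, -1.1]
opening: 0.0133
```

Run:
```python
from h import *
snap('scene','s29');b=cv2.imread('pics/s29.png');snap('top','t29');a=cv2.imread('pics/t29.png')
o=ctrl.get_obs();print({k:np.round(o[k],3) for k in('clock','tool_pos','orientation','qvel','force','moment','opening')})
cv2.imwrite('pics/c33.png',np.hstack([cv2.resize(b[130:210,240:320],None,fx=5,fy=5,interpolation=cv2.INTER_CUBIC),cv2.resize(a[130:210,270:350],None,fx=5,fy=5,interpolation=cv2.INTER_CUBIC)]))
```

```text
{'clock': np.float64(34.65), 'tool_pos': array([ 0.576, -0.227,  0.096]), 'orientation': array([177.363,   4.568, 175.441]), 'qvel': array([-0.142, -0.311,  0.04 ,  0.049, -0.009, -0.029]), 'force': array([ 0.095, -0.01 ,  0.074]), 'moment': array([-0.178,  0.309, -0.023]), 'opening': np.float64(0.013)}
```

View pics/c33.png

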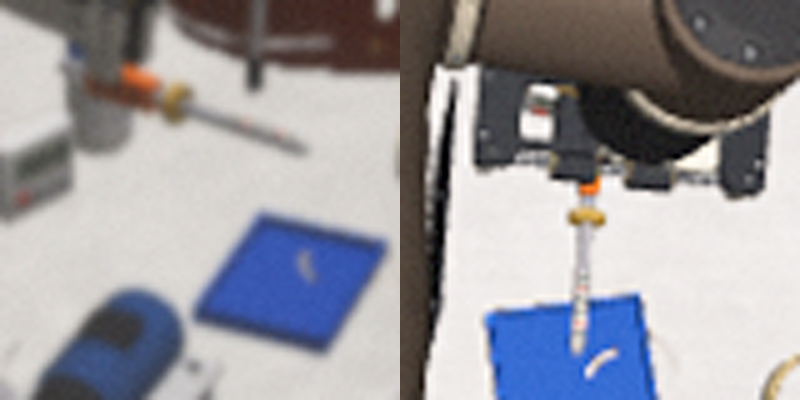

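Run:
```python
from h import *
np.set_printoptions(precision=4,suppress=True)
T=load('t29');S=load('s29')
P=lambda x,y,ox,oy:(x/5+ox-.5,y/5+oy-.5)
t,f=tri(T,P(178,352,270,130),S,P(305,151,240,130));c,e=tri(T,P(186,216,270,130),S,P(174,103,240,130));d=t-c
print(c,e,t,f,np.linalg.norm(d),np.degrees(np.arcsin(-d[2]/np.linalg.norm(d))))
g=np.array([.576,-.227,.114]);d=t-g;print(np.linalg.norm(d),np.degrees(np.arcsin(-d[2]/np.linalg.norm(d))))
for th in(-5,0,5):
    r=np.radians(th);u=np.array([-np.cos(r)*.9966,np.cos(r)*.08,-np.sin(r)])
    p,q=np.array(proj(S,g+.0435*u)),np.array(proj(S,g+.142*u));print(th,p,q,np.degrees(np.arctan2(*(q-p)[::-1])))
print(np.degrees(np.arctan2(48,131)))
# tip in tray frame: centre (.44,-.225), yaw ~ 7
a=np.radians(8);v=t[:2]-np.array([.440,-.225]);print('tray',np.cos(a)*v[0]+np.sin(a)*v[1],-np.sin(a)*v[0]+np.cos(a)*v[1])
# bystanders: compare with start
for nm,box in dict(tape=(335,190,375,230),petri=(148,135,172,157),bottle=(320,135,342,158)).items():
    x0,y0,x1,y1=box;A=load('top0')['color'][y0:y1,x0:x1].astype(float);B=T['color'][y0:y1,x0:x1].astype(float);print(nm,np.abs(A-B).mean())
A=load('scene0')['color'].astype(float);B=S['color'].astype(float);print('petri scene',np.abs(A-B)[250:278,105:140].mean(),'tape',np.abs(A-B)[145:172,318:340].mean())
```

```text
[ 0.5295 -0.2233  0.1123] 0.0005563877930402496 [ 0.4319 -0.2173  0.1114] 5.9908835388904824e-05 0.09773844389092816 0.5622212515632795
0.14440611482190013 1.0431176422020587
-5 [273.3751 148.2727] [299.5501 155.4342] 15.30155844275364
0 [273.4082 149.3287] [299.5254 158.9785] 20.278278124483414
5 [273.3569 150.3502] [299.2048 162.375 ] 24.948527663571657
20.123451077742956
tray -0.006913129085834709 0.008711988378042934
tape 23.08125
petri 7.929924242424242
bottle 114.04018445322794
petri scene 10.034693877551021 tape 9.758698092031425
```

Run:
```python
from h import *
A=load('scene0');B=load('s28')
for X in(A,B):
    k=cv2.inRange(cv2.cvtColor(X['color'],cv2.COLOR_RGB2HSV),(100,120,40),(125,255,255))[125:150,250:272];M=cv2.moments(k,True);print(M['m10']/M['m00'],M['m01']/M['m00'],M['m00'])
o=ctrl.get_obs();print(o['clock'],o['qvel'].round(2))
print(ctrl.close_job())
```

```text
9.108695652173912 10.326086956521738 46.0
9.25 10.5 48.0
34.65 [-0.14 -0.31  0.04  0.05 -0.01 -0.03]
the job is handed in; nothing more can be done
None
```

I took the gauge from its cradle, seated it in the guide tube, drew it right out and handed in at 34.65 s with it held level over the drip tray. The hand-in gives no verdict.

- **How the rod was tilted:** the moves can only shift the tool and turn it about the vertical. I therefore swung the rod tip-down in the grip against the underside of the guide tube. I levelled it again on top of the pump motor.
- **Seating:** the tip entered the tube about 8° short of the tube's slope, and the tube pulled it into line. At first the rod stopped with its collar about 3 mm short, at about 7 N. A further push closed that gap, and then the collar did not move under about 11 N. In the pictures it sits on the mouth to within about 1–2 mm, which is near the limit of what I can measure.
- **Levelling:** the first try failed my check, with the rod 5–6° tip-down against a limit of 7°. I went back to the motor and repeated it.
- **Last checks:**
  - The rod is about 1° off level, marked side up, with its tip 111 mm above the table and about 1 cm from the tray's centre.
  - The arm is still, and the fingers are closed on the grip at 13 mm.
  - The bottle's cap is within 0.2 pixel of where it started.
  - The dishes look unmoved in both views.
  - The tape roll looks unmoved in the scene view. The top view differed more there, and I put that down to shadow or the arm without confirming it.
- **Tool tilt:** the tool itself drifted about 5° off vertical during the moves. The rod's angle was measured directly from the pictures, so this does not affect it.

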